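# Clamp a low heel block home with the guarded press pedal

### The arm

A 6-joint arm with a two-finger parallel gripper is mounted at the origin on the work surface. World frame = base frame: x ahead of the robot, y to its left, z up, the work surface at z = 0. Lengths are in m, angles in rad, forces in N, time in s.
With the tool pointing down it reaches from about 0.375 to 0.825 m from the base axis. Payload 5.5 kg.
Tool frame: the origin (TCP) lies at the very end of the fingers, on their centre line; the grasp point (between the pads) lies 19 mm behind it; z points along the fingers, y is the line along which they close (so a half turn about z gives the same grasp; the last joint's range is limited). The gripper opens to 85 mm and grips with 20 to 120 N. Pads are 22 mm wide; open, the fingers measure 114 mm over their backs; the gripper's body (76 mm by 85 mm) begins 54 mm behind the grasp point. The pads swing forward as they close: fully open they stand 13 mm farther back than shut.
Start: joints at [-1.275, 0.314, -0.047, 1.21, 0, 1.571], TCP at [0.175, -0.574, 0.231] pointing down, gripper open.
Joint ranges: [-2.67, 2.67], [-0.69, 1.73], [-1.03, 1.25], [-2.08, 2.16], [-1.42, 1.45], [-3.14, 3.14]. Speed limits (rad/s): [2.39, 2.39, 3.01, 3.14, 3.14, 3.14].

### API

Orientations are given as a 3x3 rotation matrix whose columns are the frame's x, y, z axes.
In Python, from bench import ctrl gives the robot as it stands.
- The arm moves only by the tool jog_arm, never from a script. Its argument "targets" is a list of rows, each a list of 2 entries, a list of its own where there are three numbers: the shift along the tool's x, y, z in units of 40 mm (1.0 is 40 mm), then the turn, a rotation vector about the tool's x, y, z in units of 5 degrees (1.0 is 5 degrees). A call has 1 to 8 rows; each row shifts and turns the commanded pose from where the row before left it, along the tool's axes as they then stand; what a row does not reach is not made up. A row lasts 1/12 s, in which the tool goes at most 41.7 mm and 7.16 degrees, less where a joint would pass 70% of its speed; a pose out of reach is approached as far as the arm can. A call with a number of a shift or a turn outside -1 to 1 is refused whole. A call with a gripper value outside its range is refused whole. "grip" is the opening, from 0 (shut) to 1 (fully open), set as the call begins (left out, the last holds). The fingers move at their own pace and stop on an object; "newtons" is the grip in N (left out, the last holds). Time passes only in rows, so rows that do not move let the fingers close. It gives the time, the measured TCP pose, the force, the opening and the grip force at its end, in the units of the state.
- ctrl.get_state(): the state, without advancing time (a new reading comes with each control period).
- ctrl.read_camera(name): name is "side" or "top"; returns the picture (384x512x3 uint8, red, green, blue); there is no depth.
- ctrl.camera_info(name): a dict with "fov_y" (degrees; the focal length in pixels is half the picture's height over the tangent of half this angle, whatever the lens; pixels are square), "cx", "cy" (the principal point, pixels), "R" (3x3) and "t" (3): a world point X has camera coordinates R X + t. Camera axes: x right, y down, z forward; pixel columns grow to the right and rows downward; lengths in m; the calibration is good to about 2 mm. A picture is of the moment at which its call begins. camera_info takes no time and is no camera call.
- ctrl.close_job(): hands the job in; it is judged then, once.
The state is a dict: "clock": time; "q": joint angles; "joint_velocities": joint speeds; "effort": joint torques, N m; "ee_pos": TCP position; "tcp_rot": TCP orientation; "ft_force": force on the tool from outside, world axes, zero at the start; "torque": the same for the moment, N m; "width": opening from 0.0 (shut) to 1.0 (fully open); "gripper_force": force on a finger pad.
Only numpy, scipy, OpenCV 4.12 (cv2) and the standard library are available. Lean on these libraries where they do the work, as an engineer would, in place of code of your own. Each camera call takes 0.05 s, during which the arm holds its last target. There are 200 camera calls.

### The job

Stand the low heel block upright in the heel press, in the gap between the rubber pad and the V cradle, with its round back towards the cradle and its flat face towards the pad, and let go of it. Then reach under the guard and push the pedal steadily all the way down until you feel it firm on its stop, without forcing it, keep it down for a good second so that the pad clamps the heel, and let the pedal come all the way up again, leaving the heel standing home in the cradle. Leave the tall heel and the other things on the bench where they are.

Things in the scene. Friction and masses are not known exactly. Their poses are not given: they have to be found in the camera images.
- heel_low: The low heel block: brown stacked board with dark lines on a 6 mm black rubber foot, D-shaped from above, 40 mm high. Origin at the centre of its underside, on the axis of its round back (radius 28 mm, towards its +x). Its flat face is at x = -26 mm, its parallel sides at y = +-28 mm between x = -26 and 0. z is up. About 0.13 kg.
- heel_tall: The tall heel block, a bystander: same plan and look as the low one but 70 mm high. Origin at the centre of its underside.
- press: Heel press, fixed: grey bed 300 x 130 x 20 mm, origin at the centre of its underside. x runs from the air cylinder (-x end, 66 mm high) to the V cradle of two steel cheeks (top at z 52 mm, mouth 70 mm wide). A black rubber pad 44 mm wide (top at z 54 mm) faces the cradle: its face is at x = 10 mm with the pedal up; the pedal drives it to +x, on a soft spring. The gap is open at both sides (y).
- cradle (a point): On the top face of the bed (20 mm above the bench), at x = 60 mm, y = 0 of the press: where the low heel's origin is when its round back rests on both cheeks. Axes as the press. With the pedal up, a heel standing with its origin 0 to 24 mm from here towards -x fits between pad and cradle.
- pad (a joint): How far the rubber pad is pushed back on its spring (m): 0 free, 0.005 to 0.025 when it clamps the low heel with the pedal at its stop.
- pedal_unit: Guarded pedal that drives the pad, fixed: grey base 210 x 130 x 12 mm under a cage of 6 mm steel bars, origin at the centre of its underside. Cage top: bars along x at y = +-10, +-30, +-50 mm, centres at z 130 mm, from x = 90 mm to a cross bar at x = -70 mm. The mouth (-x) is open below that cross bar, between posts at y = +-50 mm. Pedal hinge: along y at x = 70, z = 34 mm.
- tread (a point): Point to press: top face of the pedal's steel tread (66 mm wide, dark), 12 mm in from its free lip, on its middle line, 113 mm from the hinge; it moves with the pedal. With the pedal up it lies at x = -41, z = 53 mm of the pedal unit, behind and below the cage's front cross bar; the tread then slopes up to its lip by 0.17 rad.
- pedal (a joint): Pedal angle (rad): 0 up (its spring returns it), growing as it goes down. Its stop is set differently each time, somewhere from 0.12 to 0.20 rad (tread point 13 to 22 mm lower), and must be felt: pushing takes about 3 N at first, 6 to 9 N once the pad clamps a heel, up to 12 N as it meets its rubber bumper, then rises sharply at the stop. It bears no more than 35 N.
- bumper (a joint): Squeeze of the rubber bumper under the tread (m): near 0 until the pedal reaches it, 0.0025 with the pedal hard down on its stop.
- tin: Round tin, 72 mm across, 85 mm high; bystander. Origin at the centre of its underside.
- jar: Amber glass jar, 54 mm across, 75 mm high; bystander. Origin at the centre of its underside.
- bowl: White paste bowl, 90 mm across, 40 mm high; bystander. Origin at the centre of its underside.
- hammer: Hammer 240 mm long lying along its x; bystander.
- brush: Brush 170 mm long lying along its x; bystander.
- collar: Brass collar 70 mm across, 22 mm high, lying flat; bystander. Origin at the centre of its underside.
Mind the look-alikes: they are no part of the job. What is shaped like the heel_low but red is not meant.

How it is judged:
By the outcome, as a careful person would: the job done as asked, in the order asked, and still so for the second after the job is handed in, with the robot touching nothing.
It also fails if it takes over 58 s, if anything falls off the work surface, if the arm or the gripper's body presses on something with over 40 N, if the wrist force passes 120 N, or if a joint passes its speed limit or range.

## Working session

There is one attempt and no reset: what is moved stays moved. The work goes in short steps, Python scripts to look and compute and a tool call to move; the robot and the scene stay as the last step left them, time stands still between calls to the robot, and variables do not carry over. Pictures are saved under pics/ and viewed, at most 10 in all, crops included, and the job is handed in when it is done.

Besides the shell and the picture viewer there is one more tool, called in YAML: its name, and indented under it one key for each argument. jog_arm: Moves the arm, as the interface text tells. Its arguments: {"type":"object","properties":{"targets":{"type":"array"},"grip":{"type":"number"},"newtons":{"type":"number"}},"required":["targets"]}

```bash
mkdir -p pics; ls; cat > h.py <<'E'
import numpy as np, cv2
from bench import ctrl
def cam(n):
    i=ctrl.camera_info(n); f=192/np.tan(np.radians(i["fov_y"])/2)
    return f,i["cx"],i["cy"],np.array(i["R"]),np.array(i["t"])
def ray(n,u,v,z):
    f,cx,cy,R,t=cam(n); d=R.T@np.array([(u-cx)/f,(v-cy)/f,1]); o=-R.T@t
    return o+d*(z-o[2])/d[2]
def proj(n,X):
    f,cx,cy,R,t=cam(n); c=R@np.array(X)+t
    return f*c[0]/c[2]+cx, f*c[1]/c[2]+cy
def snap(n,fn=None):
    p=ctrl.read_camera(n)
    if fn: cv2.imwrite("pics/"+fn,cv2.cvtColor(p,cv2.COLOR_RGB2BGR))
    return p
E
python3 - <<'E'
from h import *
a=snap("top","top.png"); b=snap("side","side.png")
for n in("top","side"):
    i=cam(n); print(n,i[0],i[1],i[2],(-i[3].T@i[4]).round(3), i[3].round(2).tolist(), ctrl.camera_info(n).keys())
print(ctrl.get_state())
E
```

```text
pics
top 368.75982823530813 257.11096294902046 187.31855887837847 [ 0.445 -0.009  1.205] [[0.01, -1.0, 0.01], [-0.99, -0.01, -0.12], [0.12, -0.01, -0.99]] dict_keys(['fov_y', 'cx', 'cy', 'R', 't'])
side 369.8930904517271 251.4792851572167 191.93083133397232 [0.035 0.919 0.746] [[-0.86, -0.52, 0.02], [-0.29, 0.44, -0.85], [0.43, -0.73, -0.52]] dict_keys(['fov_y', 'cx', 'cy', 'R', 't'])
{'clock': 0.1, 'q': array([-1.27503447e+00,  3.14148948e-01, -4.80032479e-02,  1.21021783e+00,
        2.32190190e-05,  1.57081088e+00]), 'joint_velocities': array([-0.00200867, -0.00144912,  0.00165521, -0.00148297,  0.00124538,
       -0.00116192]), 'effort': array([ 2.21828650e-04, -5.40766382e+01,  3.40541160e+01,  1.11877278e-02,
        2.11053822e-05, -4.01355578e-06]), 'ee_pos': array([ 0.17473056, -0.57342739,  0.23051402]), 'tcp_rot': array([[ 9.56584616e-01,  2.91454426e-01, -4.36473205e-04],
       [ 2.91454752e-01, -9.56583421e-01,  1.51213732e-03],
       [ 2.31960843e-05, -1.57369949e-03, -9.99998761e-01]]), 'ft_force': array([ 0.33343172,  0.11076635, -0.63444485]), 'torque': array([0.04093476, 0.0021797 , 0.0411476 ]), 'gripper_force': 0.0, 'width': 0.9984095700896934}
```

View pics/top.png

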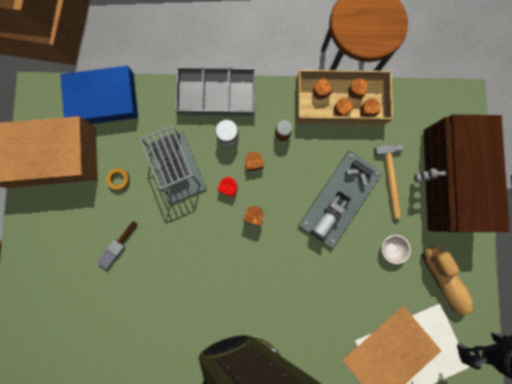

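View pics/side.png

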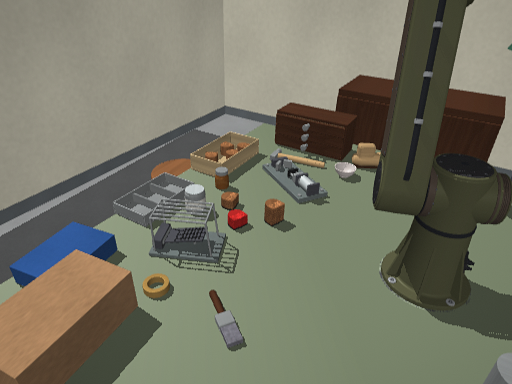

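The top view shows brown heels at (254,161) and (254,215), the red look-alike at (228,187), and more brown heels in the crate at (322,88), (358,88), (345,106) and (371,107). In the side view the heel at (230,200) looks low and the one at (274,212) looks tall. I'll crop closer to check.

```bash
python3 - <<'E'
from h import *
a=cv2.imread("pics/top.png"); b=cv2.imread("pics/side.png")
c1=cv2.resize(a[120:255,135:270],(540,540),interpolation=cv2.INTER_CUBIC)
c2=cv2.resize(a[140:255,290:390],None,fx=2.6,fy=2.6,interpolation=cv2.INTER_CUBIC)
o=np.zeros((540,800,3),np.uint8); o[:,:540]=c1; o[:c2.shape[0],540:540+c2.shape[1]]=c2[:,:260]
cv2.imwrite("pics/c1.png",o)
cv2.imwrite("pics/c2.png",cv2.resize(b[140:270,140:340],None,fx=4,fy=4,interpolation=cv2.INTER_CUBIC))
hsv=cv2.cvtColor(a,cv2.COLOR_BGR2HSV)
for nm,img in(("top",a),("side",b)):
    hsv=cv2.cvtColor(img,cv2.COLOR_BGR2HSV)
    m=cv2.inRange(hsv,(5,120,60),(16,255,255)); n,l,s,ce=cv2.connectedComponentsWithStats(m)
    for k in range(1,n):
        if 60<s[k,4]<900: print(nm,s[k],ce[k].round(1))
E
```

```text
top [  0   0  25  12 243] [11.8  4.6]
top [  0   0  65  50 787] [39.2 30.4]
top [313  76  20  21 296] [322.5  86.8]
top [348  77  21  23 295] [359.   86.2]
top [334  97  22  19 263] [344.2 105.8]
top [360  98  20  20 288] [370.3 107.4]
top [446 117  10 113 439] [450.3 173.4]
top [245 152  18  18 264] [253.5 160.9]
top [244 206  19  20 282] [253.7 215.4]
top [119 222  17  21  72] [126.7 231.4]
top [435 265  15  18  70] [442.2 274.2]
side [341  75  53  23 742] [370.6  85.8]
side [220 141  29  18 254] [230.9 148.3]
side [205 152  13  10  98] [211.4 155.5]
side [151 159  40  20 460] [171.6 167.1]
side [215 175  14  14 168] [221.6 181.7]
side [221 192  17  18 235] [229.2 199.4]
side [265 199  19  26 416] [273.6 211. ]
side [209 290  14  23 142] [215.8 301.3]
```

View pics/c1.png

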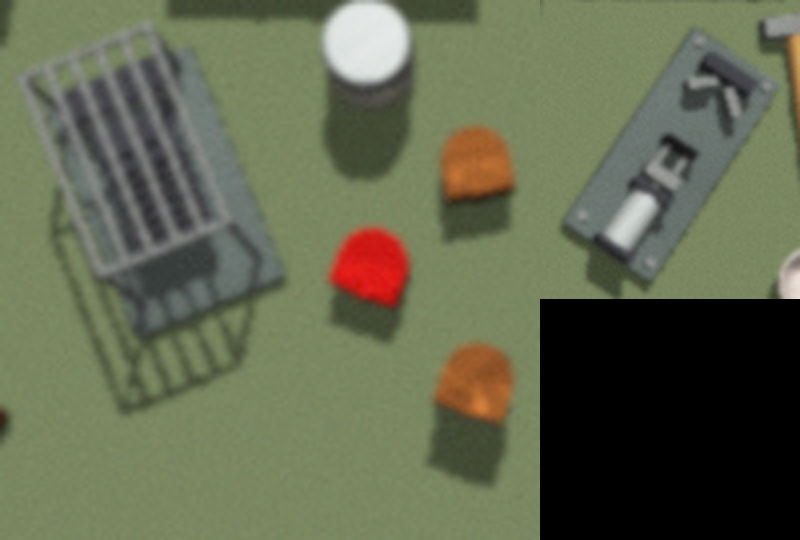

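View pics/c2.png

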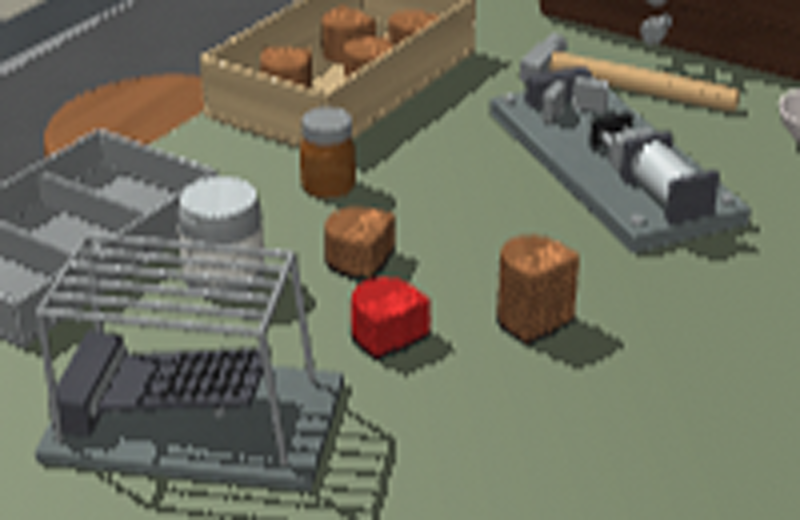

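The low heel is at top (254,161), side (229,199), with its round back to +x. The tall one is at top (254,215). The red one at (228,187), and the crate ones, are not meant. The press cradle is at about (360,172) and its cylinder at about (325,220). The pedal mouth faces the robot. Next I'll measure the poses.

```bash
cat > m.py <<'E'
from h import *
def fitpose(loc,px,n="top"):
    # loc: local xyz points with px pixels -> planar pose (rays at each height, rigid 2D fit)
    L=np.array(loc,float); W=np.array([ray(n,*p,z)[:2] for p,z in zip(px,L[:,2])])
    a=L[:,:2]-L[:,:2].mean(0); b=W-W.mean(0)
    th=np.arctan2((a[:,0]*b[:,1]-a[:,1]*b[:,0]).sum(),(a*b).sum())
    R=np.array([[np.cos(th),-np.sin(th)],[np.sin(th),np.cos(th)]])
    o=W.mean(0)-R@L[:,:2].mean(0); e=np.linalg.norm(W-(L[:,:2]@R.T+o),axis=1)
    return o,th,e*1000
if __name__=="__main__":
    a=cv2.imread("pics/top.png"); hsv=cv2.cvtColor(a,cv2.COLOR_BGR2HSV)
    # heel: top face contour cast to z=.04
    m=cv2.inRange(hsv,(5,120,60),(16,255,255)); 
    mm=np.zeros_like(m); mm[145:175,240:268]=m[145:175,240:268]
    c=max(cv2.findContours(mm,0,cv2.CHAIN_APPROX_NONE)[0],key=cv2.contourArea)[:,0]
    W=np.array([ray("top",u,v,.04)[:2] for u,v in c])*1000
    r=cv2.minAreaRect(W.astype(np.float32)); print("heel rect mm",r)
    print("bed px vals",hsv[215,310],hsv[190,330],hsv[230,400])
    # bed
    for nm,(x0,y0,x1,y1) in {"press":(290,145,388,256),"ped":(135,120,215,210)}.items():
        g=cv2.inRange(hsv,(70,0,0),(130,255,255)) ; mm=np.zeros_like(m); mm[y0:y1,x0:x1]=g[y0:y1,x0:x1]
        mm=cv2.morphologyEx(mm,cv2.MORPH_CLOSE,np.ones((3,3)))
        c=max(cv2.findContours(mm,0,cv2.CHAIN_APPROX_NONE)[0],key=cv2.contourArea)
        print(nm,cv2.minAreaRect(c),cv2.boxPoints(cv2.minAreaRect(c)).round(1).tolist())
    o=fitpose([(150,65,20),(150,-65,20),(-150,-65,20),(-150,65,20)]@np.eye(3)/1000,[(350.4,151.5),(381.2,173.8),(332.3,250.4),(298.8,227.7)]); print("press",o)
    P=[(105,-65,12),(-105,-65,12),(-105,65,12)]; C=[(90,50,130),(90,-50,130),(-70,-50,130),(-70,50,130)]
    pb=[(182.5,132.5),(205.75,189.5),(171.2,203.7)]; pc=[(141.2,139.5),(173.75,127),(192,175.5),(160.75,188.75)]
    for l,p in((P,pb),(C,pc),(P+C,pb+pc)): print("ped",fitpose(np.array(l)/1000,p))
E
python3 m.py
```

```text
heel rect mm ((668.9493408203125, -8.627803802490234), (55.41070556640625, 54.559288024902344), 0.7422744035720825)
bed px vals [ 78  21 119] [ 78  21 119] [ 42  68 135]
press ((340.076904296875, 198.88458251953125), (39.38371276855469, 90.13877868652344), 33.690067291259766) [[298.70001220703125, 225.5], [348.70001220703125, 150.5], [381.5, 172.3000030517578], [331.5, 247.3000030517578]]
ped ((174.9558563232422, 167.01829528808594), (62.83314514160156, 38.904300689697266), 67.52056884765625) [[145.0, 145.39999389648438], [180.89999389648438, 130.60000610351562], [204.89999389648438, 188.60000610351562], [169.0, 203.5]]
press (array([ 0.54562832, -0.29268498]), np.float64(-0.5923815210319132), array([3.91305777, 4.58871982, 0.77998266, 1.63476982]))
ped (array([0.64672911, 0.24363407]), np.float64(0.42163852636432964), array([3.76338623, 4.24657448, 6.33756873]))
ped (array([0.64814845, 0.24350676]), np.float64(0.40058851341968726), array([1.30783916, 1.98986073, 1.96445791, 0.55395919]))
ped (array([0.6477219 , 0.24339933]), np.float64(0.4107238568176992), array([4.85724239, 3.70656442, 6.39231839, 0.62359422, 2.88144477,
       2.26868863, 0.71324648]))
```

```bash
cat > m2.py <<'E'
from m import *
a=cv2.imread("pics/top.png").astype(np.float32); 
def contour(mask_f,x0,y0,x1,y1,thr,s=8):
    c=cv2.resize(mask_f[y0:y1,x0:x1],None,fx=s,fy=s,interpolation=cv2.INTER_CUBIC)
    k=max(cv2.findContours((c>thr).astype(np.uint8),0,cv2.CHAIN_APPROX_NONE)[0],key=cv2.contourArea)[:,0].astype(float)
    return (k+.5)/s-.5+[x0,y0]
sat=a[:,:,2]-a[:,:,1]           # red minus green
h=contour(sat,238,144,270,180,40)
W=np.array([ray("top",u,v,.04)[:2] for u,v in h])*1000
print("heel ext x",W[:,0].min(),W[:,0].max(),"y",W[:,1].min(),W[:,1].max(), "y width by x:")
for x in range(int(W[:,0].min())+3,int(W[:,0].max()),5):
    s=W[abs(W[:,0]-x)<1.5]; print(x, s[:,1].min().round(1), s[:,1].max().round(1))
for y in range(-36,20,6):
    s=W[abs(W[:,1]-y)<1.5]; print("y",y, s[:,0].min().round(1), s[:,0].max().round(1))
# press: blue minus green vs table
g=a[:,:,1]-a[:,:,0]
print(g[230,400],g[215,310],g[200,335])
k=contour(-g,292,145,388,256,-18)
Wp=np.array([ray("top",u,v,.02)[:2] for u,v in k])*1000
o=np.array([545.,-293]);th=-.59
for it in range(3):
    R=np.array([[np.cos(th),-np.sin(th)],[np.sin(th),np.cos(th)]]); L=(Wp-o)@R
    def side(sel,ax):
        p=L[sel]; c=np.polyfit(p[:,1-ax],p[:,ax],1); r=abs(np.polyval(c,p[:,1-ax])-p[:,ax]); p=p[r<3]; return np.polyfit(p[:,1-ax],p[:,ax],1)
    A=side((abs(L[:,1]-65)<12)&(abs(L[:,0])<120),1);B=side((abs(L[:,1]+65)<12)&(abs(L[:,0])<120),1)
    C=side((abs(L[:,0]-150)<12)&(abs(L[:,1])<50),0);D=side((abs(L[:,0]+150)<12)&(abs(L[:,1])<50),0)
    print("sides y+",A,"y-",B,"x+",C,"x-",D)
    o=o+R@[(C[1]+D[1])/2,(A[1]+B[1])/2]; th+=(A[0]+B[0]-C[0]-D[0])/4
print("press",o,th)
E
python3 m2.py
```

```text
heel ext x 641.6053001195446 697.715945352643 y -37.817660007997986 18.05967654990813 y width by x:
644 -17.5 14.1
649 -34.3 15.4
654 -37.4 16.3
659 -37.8 17.1
664 -36.6 17.6
669 -35.7 18.1
674 -35.3 17.3
679 -34.0 16.6
684 -32.0 15.4
689 -28.7 12.3
694 -24.2 8.3
y -36 650.7 674.7
y -30 648.2 688.1
y -24 647.7 693.4
y -18 645.2 696.6
y -12 644.3 697.7
y -6 643.8 697.7
y 0 643.4 696.8
y 6 642.1 694.6
y 12 641.6 689.7
y 18 657.8 679.0
36.0 4.0 2.0
sides y+ [-5.34574205e-03  7.04890408e+01] y- [-3.68383182e-03 -6.00176552e+01] x+ [6.13644762e-03 1.54706738e+02] x- [ 5.41035903e-03 -1.47562688e+02]
sides y+ [-2.43636261e-04  6.52406035e+01] y- [ 1.08278665e-03 -6.52720239e+01] x+ [2.07191593e-03 1.51169702e+02] x- [ 2.37946474e-03 -1.51097641e+02]
sides y+ [6.59394564e-04 6.52563171e+01] y- [ 1.98581115e-03 -6.52563651e+01] x+ [1.20085301e-03 1.51132878e+02] x- [ 1.63589381e-03 -1.51136001e+02]
press [ 550.90079837 -290.66913723] -0.5960950379759331
```

Low heel: origin about (669.7, -9.7) mm, yaw about 0.155. Press: (551, -291) mm, yaw -0.596. Pedal unit: (648, 243.5) mm, yaw 0.40. I'll start moving.

jog_arm:
  targets:
    - [[0.78,-0.5,0],[0,0,0]]
    - [[0.78,-0.5,0],[0,0,0]]
    - [[0.78,-0.5,0],[0,0,0]]
    - [[0.78,-0.5,0],[0,0,0]]
    - [[0.78,-0.5,0],[0,0,0]]
    - [[0.78,-0.5,0],[0,0,0]]
    - [[0.78,-0.5,0],[0,0,0]]
    - [[0.78,-0.5,0],[0,0,0]]
  grip: 1.0

```text
clock: 0.77
ee_pos: [0.3676, -0.3464, 0.2311]
tcp_rot: [[0.957, 0.291, -0.0], [0.291, -0.957, 0.0], [-0.0, -0.0, -1.0]]
ft_force: [0.5, -0.6, 0.5]
width: 0.999
gripper_force: 0.0
```

```bash
cat > s.py <<'E'
from h import *
import sys,json,os
np.set_printoptions(precision=4,suppress=True)
s=ctrl.get_state(); R=s["tcp_rot"]; p=s["ee_pos"]*1000
print("t",s["clock"],"q",s["q"],"p",p.round(1),"yaw x",np.arctan2(R[1,0],R[0,0]),"F",s["ft_force"].round(1),"w",s["width"],"g",s["gripper_force"])
open("log.jsonl","a").write(json.dumps([s["q"].tolist(),s["ee_pos"].tolist(),R.tolist()])+"\n")
if len(sys.argv)>3: # target mm
    d=np.array([float(x) for x in sys.argv[1:4]])-p; print("need units (tool)",R.T@d/40)
if len(sys.argv)>4: # target yaw of tool x -> turn about tool z (units)
    y=float(sys.argv[4])-np.arctan2(R[1,0],R[0,0]); y=(y+np.pi)%(2*np.pi)-np.pi; print("turn z units",-np.degrees(y)/5)
print("z axis",R[:,2])
E
python3 s.py 657 -12 150 0.155
```

```text
t 0.7667 q [-0.7557  0.136  -0.2723  1.163  -0.      2.0903] p [ 367.6 -346.4  231.1] yaw x 0.2955646737471574 F [ 0.5 -0.6  0.5] w 0.9992579806592743 g 0.0
need units (tool) [ 9.3559 -5.8905  2.0271]
turn z units 1.6107525108690979
z axis [-0.0003  0.0003 -1.    ]
```

jog_arm:
  targets:
    - [[0.8,-0.5,0],[0,0,0]]
    - [[0.8,-0.5,0],[0,0,0]]
    - [[0.8,-0.5,0],[0,0,0]]
    - [[0.8,-0.5,0],[0,0,0]]
    - [[0.8,-0.5,0],[0,0,0]]
    - [[0.8,-0.5,0],[0,0,0]]
    - [[0.8,-0.5,0],[0,0,0]]
    - [[0.8,-0.5,0],[0,0,0]]

```text
clock: 1.43
ee_pos: [0.5659, -0.1187, 0.2309]
tcp_rot: [[0.957, 0.292, -0.001], [0.292, -0.957, 0.0], [-0.001, -0.0, -1.0]]
ft_force: [0.3, -0.9, -1.0]
width: 1.0
gripper_force: 0.0
```

jog_arm:
  targets:
    - [[0.74,-0.47,0.5],[0,0,0]]
    - [[0.74,-0.47,0.5],[0,0,0]]
    - [[0.74,-0.47,0.5],[0,0,0]]
    - [[0.74,-0.47,0.5],[0,0,0]]
    - [[0,0,0],[0,0,-1]]
    - [[0,0,0],[0,0,-1]]
    - [[0,0,0],[0,0,-1]]
    - [[0,0,0],[0,0,-1]]

```text
clock: 2.1
ee_pos: [0.6562, -0.0135, 0.1502]
tcp_rot: [[0.796, 0.605, -0.002], [0.605, -0.796, -0.0], [-0.002, -0.001, -1.0]]
ft_force: [-0.2, 0.1, -0.5]
width: 1.001
gripper_force: 0.0
```

jog_arm:
  targets:
    - [[0,0,0],[0,0,-1]]
    - [[0,0,0],[0,0,-1]]
    - [[0,0,0],[0,0,-1]]
    - [[0,0,0],[0,0,-1]]
    - [[0,0,0],[0,0,-1]]
    - [[0,0,0],[0,0,-1]]
    - [[0,0,0],[0,0,-1]]
    - [[0,0,0],[0,0,-1]]

```text
clock: 2.77
ee_pos: [0.6562, -0.014, 0.1507]
tcp_rot: [[0.222, 0.975, -0.001], [0.975, -0.222, 0.0], [-0.0, -0.001, -1.0]]
ft_force: [0.3, -0.1, 0.2]
width: 1.0
gripper_force: 0.0
```

jog_arm:
  targets:
    - [[0,0,0],[0,0,-1]]
    - [[0,0,0],[0,0,-1]]
    - [[0,0,0],[0,0,-1]]
    - [[0,0,0],[0,0,-1]]
    - [[0,0,0],[0,0,-1]]
    - [[0,0,0],[0,0,-1]]
    - [[0,0,0],[0,0,-1]]
    - [[0,0,0],[0,0,-1]]

```text
clock: 3.43
ee_pos: [0.6562, -0.014, 0.1507]
tcp_rot: [[-0.457, 0.889, -0.001], [0.889, 0.457, 0.0], [0.001, -0.001, -1.0]]
ft_force: [-1.1, -0.5, -0.2]
width: 0.997
gripper_force: 0.0
```

jog_arm:
  targets:
    - [[0,0,0],[0,0,-1]]
    - [[0,0,0],[0,0,-1]]
    - [[0,0,0],[0,0,-1]]
    - [[0,0,0],[0,0,-1]]
    - [[0,0,0],[0,0,-1]]
    - [[0,0,0],[0,0,-1]]
    - [[0,0,0],[0,0,-1]]
    - [[0,0,0],[0,0,-1]]

```text
clock: 4.1
ee_pos: [0.6562, -0.014, 0.1507]
tcp_rot: [[-0.922, 0.388, -0.001], [0.388, 0.922, 0.0], [0.001, -0.0, -1.0]]
ft_force: [-0.3, -0.4, 0.0]
width: 0.996
gripper_force: 0.0
```

```bash
python3 s.py 657 -12 10 3.297
```

```text
t 4.1 q [-0.0213  0.4589 -0.022   1.091  -0.      0.3767] p [656.2 -14.  150.7] yaw x 2.743580566049965 F [-0.3 -0.4  0. ] w 0.995773255948933 g 0.0
need units (tool) [-0.0029  0.0554  3.5173]
turn z units -6.3417195731712095
z axis [-0.0011  0.     -1.    ]
```

jog_arm:
  targets:
    - [[0,0,0],[0,0,-1]]
    - [[0,0,0],[0,0,-1]]
    - [[0,0,0],[0,0,-1]]
    - [[0,0,0],[0,0,-1]]
    - [[0,0,0],[0,0,-1]]
    - [[0,0,0],[0,0,-1]]
    - [[0,0,0.3],[0,0,-0.34]]
    - [[0,0.05,0.4],[0,0,0]]

```text
clock: 4.77
ee_pos: [0.6573, -0.0123, 0.1241]
tcp_rot: [[-0.988, -0.151, 0.002], [-0.151, 0.988, -0.0], [-0.002, -0.001, -1.0]]
ft_force: [0.5, 1.0, 0.1]
width: 0.999
gripper_force: 0.0
```

```bash
python3 - <<'E'
from h import *
p=snap("top"); q=snap("side")
a=cv2.resize(p[110:220,200:310],(400,400)); b=cv2.resize(q[150:250,180:280],(400,400))
cv2.imwrite("pics/pre.png",cv2.cvtColor(np.hstack([a,b]),cv2.COLOR_RGB2BGR))
E
python3 s.py 657 -12 8 3.297
```

```text
t 4.8667 q [-0.0181  0.4779 -0.0643  1.0337  0.0001 -0.1692] p [654.  -11.8 120.3] yaw x -2.9905796872876533 F [-0.5 -0.5 -1.1] w 0.9983967920916393 g 0.0
need units (tool) [-0.0871 -0.0177  2.8076]
turn z units -0.050355886753699244
z axis [-0.0052  0.0002 -1.    ]
```

View pics/pre.png

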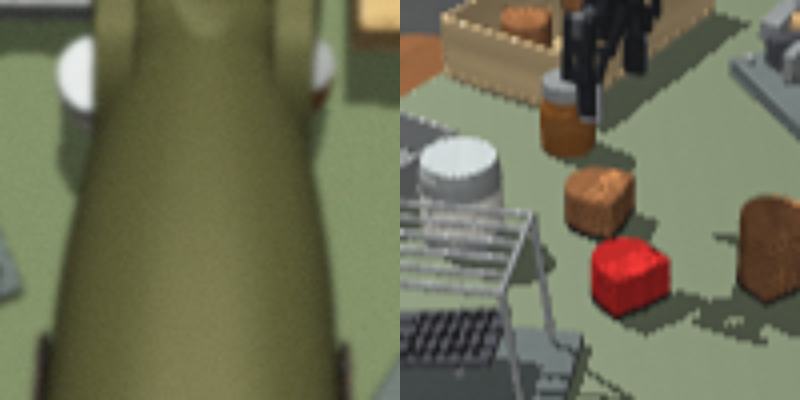

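The arm hides the heel in the top view. In the side crop the fingers hang above the low heel, which is at crop (600,200). Descending now.

jog_arm:
  targets:
    - [[-0.05,0,0.6],[0,0,0]]
    - [[0,0,0.6],[0,0,0]]
    - [[0,0,0.6],[0,0,0]]
    - [[0,0,0.6],[0,0,0]]
    - [[0,0,0.3],[0,0,0]]
    - [[0,0,0.1],[0,0,0]]
    - [[0,0,0],[0,0,0]]
    - [[0,0,0],[0,0,0]]

```text
clock: 5.53
ee_pos: [0.6591, -0.0117, 0.0125]
tcp_rot: [[-0.989, -0.15, 0.001], [-0.15, 0.989, -0.0], [-0.001, -0.0, -1.0]]
ft_force: [-0.3, 0.2, 0.4]
width: 1.001
gripper_force: 0.0
```

```bash
python3 s.py 657 -12 8 3.297; python3 - <<'E'
from h import *
q=snap("side")
cv2.imwrite("pics/low.png",cv2.cvtColor(cv2.resize(q[130:250,170:290],(600,600)),cv2.COLOR_RGB2BGR))
E
```

```text
t 5.5333 q [-0.0178  0.5762 -0.1728  0.8205 -0.     -0.1687] p [659.1 -11.7  12.5] yaw x -2.990653934677803 F [-0.3  0.2  0.4] w 1.0010648278873724 g 0.0
need units (tool) [0.0532 0.0014 0.1114]
turn z units -0.051206699172778335
z axis [ 0.0012 -0.0001 -1.    ]
```

View pics/low.png

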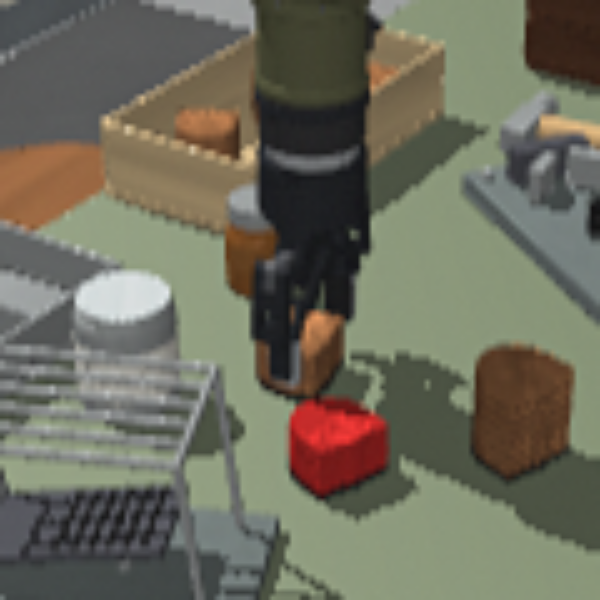

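jog_arm:
  targets:
    - [[0.05,0,0.17],[0,0,0]]
    - [[0,0,0],[0,0,0]]
    - [[0,0,0],[0,0,0]]

```text
clock: 5.83
ee_pos: [0.6562, -0.0121, 0.0048]
tcp_rot: [[-0.989, -0.15, 0.0], [-0.15, 0.989, -0.0], [-0.0, -0.0, -1.0]]
ft_force: [0.6, -0.2, 0.4]
width: 1.002
gripper_force: 0.0
```

jog_arm:
  targets:
    - [[0,0,0],[0,0,0]]
    - [[0,0,0],[0,0,0]]
    - [[0,0,0],[0,0,0]]
    - [[0,0,0],[0,0,0]]
    - [[0,0,0],[0,0,0]]
    - [[0,0,0],[0,0,0]]
    - [[0,0,0],[0,0,0]]
    - [[0,0,0],[0,0,0]]
  grip: 0.4
  newtons: 40

```text
clock: 6.5
ee_pos: [0.6568, -0.012, 0.0051]
tcp_rot: [[-0.989, -0.15, 0.001], [-0.15, 0.989, 0.0], [-0.001, -0.0, -1.0]]
ft_force: [-0.9, -0.6, 6.1]
width: 0.65
gripper_force: 42.9
```

```bash
python3 s.py 657 -12 8 3.297
```

```text
t 6.5 q [-0.0184  0.5806 -0.185   0.8043  0.     -0.1693] p [656.8 -12.    5.1] yaw x -2.990691158248236 F [-0.9 -0.6  6.1] w 0.6498582444536248 g 42.8979367017746
need units (tool) [-0.0062  0.0001 -0.0736]
turn z units -0.05163324986963367
z axis [ 0.0009  0.     -1.    ]
```

jog_arm:
  targets:
    - [[0,0,-0.3],[0,0,0]]
    - [[0,0,-0.6],[0,0,0]]
    - [[0,0,-0.6],[0,0,0]]
    - [[0,0,-0.6],[0,0,0]]
    - [[0,0,-0.6],[0,0,0]]
    - [[0,0,-0.3],[0,0,0]]

```text
clock: 7.0
ee_pos: [0.6575, -0.0121, 0.128]
tcp_rot: [[-0.989, -0.15, 0.003], [-0.15, 0.989, -0.0], [-0.003, -0.001, -1.0]]
ft_force: [0.6, -0.0, -1.9]
width: 0.65
gripper_force: 42.5
```

jog_arm:
  targets:
    - [[0.37,-0.89,0],[0,0,0]]
    - [[0.37,-0.89,0],[0,0,0]]
    - [[0.37,-0.89,0],[0,0,0]]
    - [[0.37,-0.89,0],[0,0,0]]
    - [[0.37,-0.89,0],[0,0,0]]
    - [[0.37,-0.89,0],[0,0,0]]
    - [[0.37,-0.89,0],[0,0,0]]
    - [[0.37,-0.89,0],[0,0,0]]

```text
clock: 7.67
ee_pos: [0.5809, -0.3129, 0.1241]
tcp_rot: [[-0.989, -0.15, -0.001], [-0.15, 0.989, 0.0], [0.001, 0.001, -1.0]]
ft_force: [0.9, -0.0, -0.3]
width: 0.654
gripper_force: 42.5
```

jog_arm:
  targets:
    - [[0,0,0],[0,0,1]]
    - [[0,0,0],[0,0,1]]
    - [[0,0,0],[0,0,1]]
    - [[0,0,0],[0,0,1]]
    - [[0,0,0],[0,0,1]]
    - [[0,0,0],[0,0,1]]
    - [[0,0,0],[0,0,1]]
    - [[0,0,0],[0,0,1]]

```text
clock: 8.33
ee_pos: [0.5815, -0.3112, 0.1239]
tcp_rot: [[-0.852, 0.524, -0.001], [0.524, 0.852, 0.001], [0.001, -0.0, -1.0]]
ft_force: [-0.1, 0.2, -1.3]
width: 0.651
gripper_force: 42.8
```

```bash
python3 s.py 581.5 -311.5 26 2.546; python3 - <<'E'
from m import *
th=-.596; o=np.array([.5509,-.2907]); R=np.array([[np.cos(th),-np.sin(th)],[np.sin(th),np.cos(th)]])
for n in("top","side"):
    img=cv2.imread("pics/%s.png"%n)
    x0,y0=(295,145) if n=="top" else (255,140)
    c=cv2.resize(img[y0:y0+110,x0:x0+95],(380,440),interpolation=cv2.INTER_CUBIC)
    for L in [(.01,.022,.054),(.01,-.022,.054),(.06,0,.02),(.065,.035,.052),(.065,-.035,.052),(.15,.065,.02),(.15,-.065,.02),(-.15,-.065,.02),(-.15,.065,.02)]:
        w=o+R@L[:2]; u,v=proj(n,[*w,L[2]]); cv2.circle(c,(int((u+.5-x0)*4),int((v+.5-y0)*4)),2,(0,0,255),-1)
    cv2.imwrite("pics/chk_%s.png"%n,c)
cv2.imwrite("pics/chk.png",np.hstack([cv2.imread("pics/chk_top.png"),cv2.imread("pics/chk_side.png")]))
E
```

```text
t 8.3333 q [-0.4913  0.482  -0.0494  1.0408 -0.      0.0603] p [ 581.5 -311.2  123.9] yaw x 2.5899474830686975 F [-0.1  0.2 -1.3] w 0.651495624315231 g 42.780835032463074
need units (tool) [-0.0081 -0.0069  2.4475]
turn z units 0.5036010600118039
z axis [-0.0012  0.0007 -1.    ]
```

View pics/chk.png

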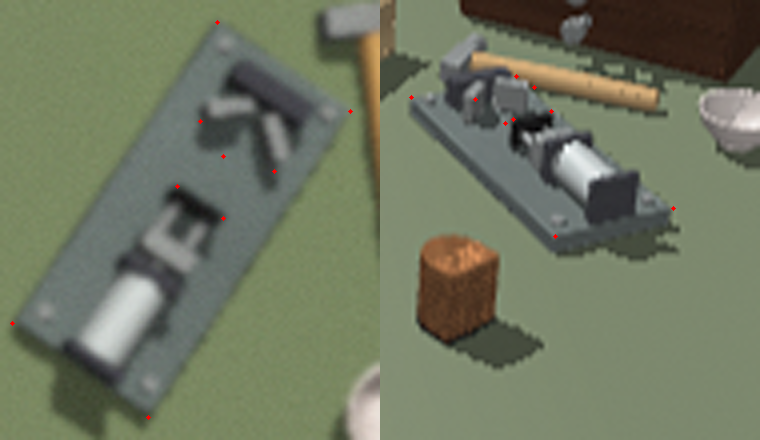

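The projected press points land on the bed corners, pad face and cheeks in both views, to within about 1 px. Placing the heel now.

jog_arm:
  targets:
    - [[0,0,0.4],[0,0,0.5]]
    - [[0,0,0.6],[0,0,0]]
    - [[0,0,0.5],[0,0,0]]
    - [[0,0,0.4],[0,0,0]]
    - [[0,0,0.2],[0,0,0]]
    - [[0,0,0.1],[0,0,0]]
    - [[0,0,0.1],[0,0,0]]
    - [[0,0,0],[0,0,0]]

```text
clock: 9.0
ee_pos: [0.5821, -0.3114, 0.0324]
tcp_rot: [[-0.83, 0.557, -0.0], [0.557, 0.83, 0.0], [0.0, 0.0, -1.0]]
ft_force: [-0.0, 0.1, -0.7]
width: 0.646
gripper_force: 42.7
```

```bash
python3 s.py 581.5 -311.5 25 2.546; python3 - <<'E'
from h import *
q=snap("side")
cv2.imwrite("pics/pl.png",cv2.cvtColor(cv2.resize(q[120:220,250:350],(600,600)),cv2.COLOR_RGB2BGR))
E
```

```text
t 9.0 q [-0.4913  0.5585 -0.1509  0.8614  0.      0.0996] p [ 582.1 -311.4   32.4] yaw x 2.5507107582463155 F [-0.   0.1 -0.7] w 0.6462072140918695 g 42.73922324180603
need units (tool) [ 0.0125 -0.0101  0.1856]
turn z units 0.05398131316406805
z axis [-0.  0. -1.]
```

View pics/pl.png

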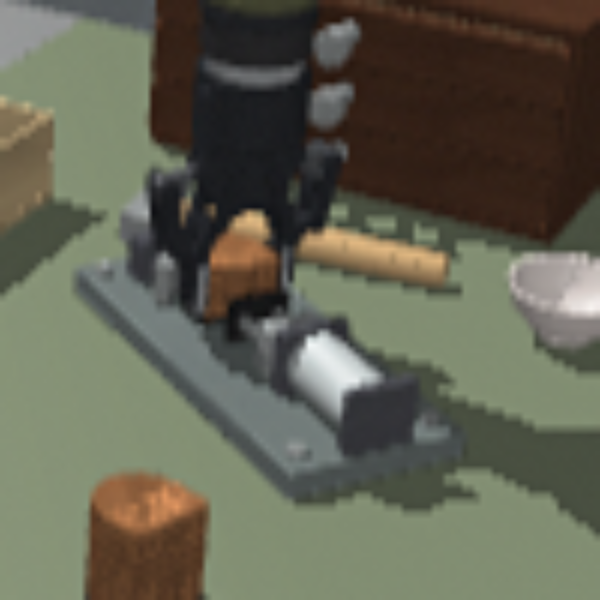

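The heel sits between pad and cradle with its flat face towards the pad. I'll lower the last bit and release.

jog_arm:
  targets:
    - [[0,0,0.08],[0,0,0]]
    - [[0,0,0.06],[0,0,0]]
    - [[0,0,0.04],[0,0,0]]
    - [[0,0,0],[0,0,0]]

```text
clock: 9.38
ee_pos: [0.582, -0.3113, 0.0252]
tcp_rot: [[-0.83, 0.557, -0.0], [0.557, 0.83, 0.0], [0.0, -0.0, -1.0]]
ft_force: [-0.6, 0.3, -0.9]
width: 0.65
gripper_force: 42.7
```

jog_arm:
  targets:
    - [[0,0,0],[0,0,0]]
    - [[0,0,0],[0,0,0]]
    - [[0,0,0],[0,0,0]]
    - [[0,0,0],[0,0,0]]
    - [[0,0,0],[0,0,0]]
    - [[0,0,-0.1],[0,0,0]]
    - [[0,0,-0.2],[0,0,0]]
    - [[0,0,-0.3],[0,0,0]]
  grip: 0.9

```text
clock: 10.05
ee_pos: [0.5814, -0.311, 0.0492]
tcp_rot: [[-0.83, 0.557, -0.002], [0.557, 0.83, 0.001], [0.002, -0.0, -1.0]]
ft_force: [1.2, 0.7, 0.0]
width: 0.902
gripper_force: 0.0
```

jog_arm:
  targets:
    - [[0,0,-0.5],[0,0,0]]
    - [[0,0,-0.7],[0,0,0]]
    - [[0,0,-0.8],[0,0,0]]
    - [[0,0,-0.8],[0,0,0]]
    - [[0,0,-0.8],[0,0,0]]
    - [[0,0,-0.8],[0,0,0]]

```text
clock: 10.55
ee_pos: [0.582, -0.3114, 0.2286]
tcp_rot: [[-0.83, 0.557, 0.001], [0.557, 0.83, -0.001], [-0.002, 0.0, -1.0]]
ft_force: [0.5, -0.6, -0.5]
width: 0.901
gripper_force: 0.0
```

```bash
python3 s.py; python3 - <<'E'
from m import *
# pedal targets: unit pose, check in side view
o=np.array([.6478,.2435]); th=.403
R=np.array([[np.cos(th),-np.sin(th)],[np.sin(th),np.cos(th)]])
for nm,L in {"tread":(-.041,0),"front":(-.22,0),"far":(-.30,0)}.items(): print(nm,o+R@L)
q=snap("side"); a=cv2.resize(q[120:220,250:350],(400,400)); b=cv2.resize(q[190:270,140:240],(400,320)).copy()
for L in [(-.041,0,.053),(-.105,-.065,.012),(-.105,.065,.012),(.09,.05,.13),(.09,-.05,.13),(-.07,-.05,.13),(-.07,.05,.13)]:
    w=o+R@L[:2]; u,v=proj("side",[*w,L[2]]); cv2.circle(b,(int((u+.5-140)*4),int((v+.5-190)*4)),2,(255,0,0),-1)
c=np.zeros((400,800,3),np.uint8); c[:,:400]=a; c[:320,400:]=b
cv2.imwrite("pics/rel.png",cv2.cvtColor(c,cv2.COLOR_RGB2BGR))
E
```

```text
t 10.55 q [-0.4913  0.4289  0.1117  1.2519  0.      0.0996] p [ 582.  -311.4  228.6] yaw x 2.550774868307005 F [ 0.5 -0.6 -0.5] w 0.9011805613682317 g 0.0
z axis [ 0.0015 -0.0007 -1.    ]
tread [0.61008457 0.22742063]
front [0.44542451 0.15722045]
far [0.37183342 0.12584607]
```

View pics/rel.png

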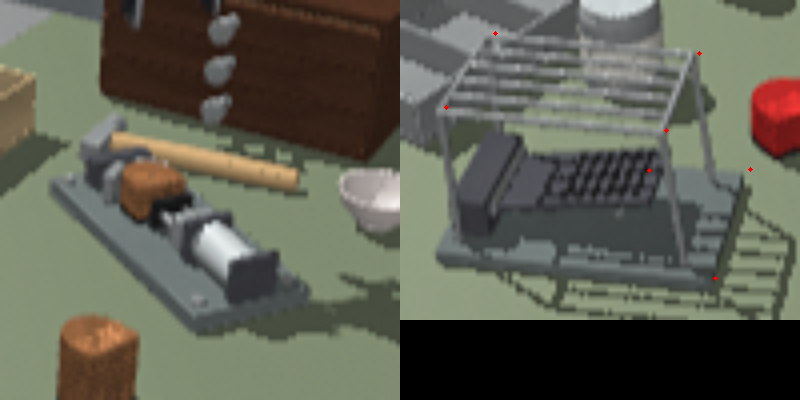

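The heel stands upright and centred in the gap. The pedal projections fit the cage, with the tread dot at crop (649,170). Moving to the pedal with the fingers shut.

jog_arm:
  targets:
    - [[0.67,0.68,0],[0,0,0]]
    - [[0.67,0.68,0],[0,0,0]]
    - [[0.67,0.68,0],[0,0,0]]
    - [[0.67,0.68,0],[0,0,0]]
    - [[0.67,0.68,0],[0,0,0]]
    - [[0.67,0.68,0],[0,0,0]]
    - [[0.67,0.68,0],[0,0,0]]
    - [[0.67,0.68,0],[0,0,0]]
  grip: 0

```text
clock: 11.27
ee_pos: [0.5248, -0.0096, 0.2267]
tcp_rot: [[-0.83, 0.557, 0.002], [0.557, 0.83, 0.0], [-0.002, 0.001, -1.0]]
ft_force: [0.4, -0.9, 0.5]
width: -0.004
gripper_force: 0.0
```

jog_arm:
  targets:
    - [[0.67,0.68,0],[0,0,0]]
    - [[0.67,0.68,0],[0,0,0]]
    - [[0.67,0.68,0],[0,0,0]]
    - [[0.67,0.68,0],[0,0,0]]
    - [[0.67,0.68,0],[0,0,0]]
    - [[0,0,0],[0,0,-1]]
    - [[0,0,0],[0,0,-1]]
    - [[0,0,0],[0,0,-1]]

```text
clock: 11.93
ee_pos: [0.4895, 0.1775, 0.2265]
tcp_rot: [[-0.948, 0.317, 0.001], [0.317, 0.948, 0.0], [-0.001, 0.001, -1.0]]
ft_force: [-0.2, -1.5, -0.0]
width: 0.002
gripper_force: 0.0
```

jog_arm:
  targets:
    - [[0,0,0],[0,0,-1]]
    - [[0,0,0],[0,0,-1]]
    - [[0,0,0],[0,0,-1]]
    - [[0,0,0],[0,0,-1]]
    - [[0,0,0],[0,0,-1]]
    - [[0,0,0],[0,0,-1]]
    - [[0,0,0],[0,0,-1]]
    - [[0,0,0],[0,0,-1]]

```text
clock: 12.6
ee_pos: [0.4899, 0.1764, 0.2266]
tcp_rot: [[-0.931, -0.365, 0.002], [-0.365, 0.931, 0.001], [-0.002, -0.0, -1.0]]
ft_force: [0.0, 0.3, -0.9]
width: -0.005
gripper_force: 0.0
```

```bash
python3 s.py 491 177 228 3.545
```

```text
t 12.6 q [ 0.3456  0.1654 -0.248   1.1558  0.     -0.0278] p [489.9 176.4 226.6] yaw x -2.768203273935731 F [ 0.   0.3 -0.9] w -0.004602375289302803 g 0.0
need units (tool) [-0.0309  0.0036 -0.0361]
turn z units -0.3439805609382173
z axis [ 0.0015  0.0006 -1.    ]
```

jog_arm:
  targets:
    - [[0,0,0],[0,-1,0]]
    - [[0,0,0],[0,-1,0]]
    - [[0,0,0],[0,-1,0]]
    - [[0,0,0],[0,-1,0]]

```text
clock: 12.93
ee_pos: [0.4903, 0.1766, 0.227]
tcp_rot: [[-0.874, -0.361, 0.325], [-0.338, 0.933, 0.125], [-0.348, -0.0, -0.938]]
ft_force: [0.5, -0.4, -0.2]
width: 0.001
gripper_force: 0.0
```

```bash
python3 s.py; cat > kin.py <<'E'
import json,numpy as np
from scipy.optimize import least_squares
D=[json.loads(l) for l in open("log.jsonl")]
def fk(p,q2,q3,q4):
    h,r0,L1,e,L2,a,Lt=p; A=q2-q3; B=A+q4
    r=r0+L1*np.sin(q2)+e*np.cos(q2)+L2*np.cos(A)+a*np.sin(A)+Lt*np.cos(B)
    z=h+L1*np.cos(q2)-e*np.sin(q2)-L2*np.sin(A)+a*np.cos(A)-Lt*np.sin(B)
    return np.array([r,z])
f=lambda p:np.concatenate([fk(p,*d[0][1:4])-[np.hypot(*d[1][:2]),d[1][2]] for d in D]+[1e-3*(p-[.3,0,.4,0,.4,0,.3])])
s=least_squares(f,[.3,0,.4,0,.4,0,.3]); P=s.x
if __name__=="__main__":
    print("kin",P.round(4),"res mm",(s.fun[:-7]*1000).round(1))
    for rr,zz,th in[(.651,.063,60),(.651,.063,65),(.60,.085,65),(.56,.085,65),(.56,.085,45),(.52,.085,60),(.52,.1,30),(.651,.045,65)]:
        g=lambda q:np.r_[fk(P,*q)-[rr,zz],q[0]-q[1]+q[2]-(np.pi/2-np.radians(th))]
        k=least_squares(g,[.3,-.2,.3],bounds=([-.69,-1.03,-2.08],[1.73,1.25,2.16])); print(rr,zz,th,k.x.round(3),"err",np.abs(k.fun).max().round(4))
E
python3 kin.py
```

```text
t 12.9333 q [ 0.3391 -0.1254 -0.6122  0.7288  0.0104 -0.0282] p [490.3 176.6 227. ] yaw x -2.7724021111670156 F [ 0.5 -0.4 -0.2] w 0.0011067855846059876 g 0.0
z axis [ 0.3245  0.1255 -0.9375]
kin [ 0.2834 -0.      0.5215  0.      0.4407  0.076   0.4638] res mm [ 0.  0. -0. -0. -0. -0.  0.  0.  0.  0. -0. -0. -0.  0. -0. -0.  0.  0.
  0. -0.]
0.651 0.063 60 [ 0.477 -1.03  -0.959] err 0.0883
0.651 0.063 65 [ 0.629 -1.03  -1.204] err 0.1092
0.6 0.085 65 [ 0.488 -1.03  -1.044] err 0.1564
0.56 0.085 65 [ 0.434 -1.03  -0.976] err 0.1915
0.56 0.085 45 [ 0.037 -1.03  -0.252] err 0.0568
0.52 0.085 60 [ 0.125 -1.03  -0.554] err 0.1752
0.52 0.1 30 [-0.081 -0.992  0.136] err 0.0
0.651 0.045 65 [ 0.713 -1.03  -1.292] err 0.1069
```

The kinematic fit is exact, but the in-plane tilt is limited by joint 3. A short wrist wiggle will calibrate joint 5 so I can choose a feasible way in.

jog_arm:
  targets:
    - [[0,0,0],[-1,0,0]]
    - [[0,0,0],[-1,0,0]]
    - [[0,0,0],[-1,0,0]]
    - [[0,0,0],[-1,0,0]]
    - [[0,0,0],[-1,0,0]]

```text
clock: 13.35
ee_pos: [0.4903, 0.1762, 0.2278]
tcp_rot: [[-0.875, -0.464, 0.139], [-0.338, 0.791, 0.51], [-0.346, 0.399, -0.849]]
ft_force: [0.8, -0.1, -0.0]
width: 0.006
gripper_force: 0.0
```

```bash
python3 s.py; cat > fk.py <<'E'
import json,numpy as np
from scipy.optimize import least_squares
from scipy.spatial.transform import Rotation as Ro
D=[json.loads(l) for l in open("log.jsonl")]
h,L1,L2,a,LT=.2834,.5215,.4407,.076,.4638
Rz=lambda t:Ro.from_euler("z",t).as_matrix(); Ry=lambda t:Ro.from_euler("y",t).as_matrix()
LO=np.array([-2.67,-.69,-1.03,-2.08,-1.42,-3.14]);HI=np.array([2.67,1.73,1.25,2.16,1.45,3.14])
def fk(q,d=0.,s5=1):
    B=q[1]-q[2]+q[3]; A=q[1]-q[2]
    w=np.array([L1*np.sin(q[1])+L2*np.cos(A)+a*np.sin(A),0,h+L1*np.cos(q[1])-L2*np.sin(A)+a*np.cos(A)])
    # wrist frame: z along tool when q5=0: pitch B below horizontal
    F=Ry(np.pi/2+B)           # maps z -> (cosB,0,-sinB)
    G=F@Ro.from_euler("x",s5*q[4]).as_matrix()
    p=w+F@[0,0,d]+G@[0,0,LT-d]
    T=G@Rz(q[5]); return Rz(q[0])@p, Rz(q[0])@T
if __name__=="__main__":
    for s5 in(1,-1):
        k=least_squares(lambda x:np.concatenate([fk(np.array(D[i][0]),x[0],s5)[0]-D[i][1] for i in(-1,-2,-3)]),[.1]); print(s5,k.x,abs(k.fun).max())
        p,R=fk(np.array(D[-1][0]),k.x[0],s5); print((R-np.array(D[-1][2])).round(3).tolist())
    from m import ray,np as _
    o=np.array([.6478,.2435]); th=.403; R=np.array([[np.cos(th),-np.sin(th)],[np.sin(th),np.cos(th)]])
    for u,v in((211.2,255.5),(218.2,235),(153.6,249.5)): print("post foot local mm",(R.T@(ray("side",u,v,.012)[:2]-o)*1000).round(0))
E
python3 fk.py
```

```text
t 13.35 q [ 0.0171  0.0115 -0.5376  0.8495  0.5319 -0.3847] p [490.3 176.2 227.8] yaw x -2.772552582975405 F [ 0.8 -0.1 -0. ] w 0.006074200606233611 g 0.0
z axis [ 0.139   0.5097 -0.8491]
1 [0.74899531] 0.08387079348193299
[[-0.065, 0.161, 0.017], [-0.001, 0.003, -1.014], [0.375, -0.926, 0.0]]
-1 [0.1329] 9.049544447137237e-11
[[0.0, 0.0, -0.0], [0.0, -0.0, -0.0], [0.0, -0.0, 0.0]]
post foot local mm [-81.  53.]
post foot local mm [-80. -45.]
post foot local mm [95. 56.]
```

```bash
cat > srch.py <<'E'
from fk import *
o=np.array([.6478,.2435]); th=.403; RP=Rz(th)
loc=lambda L:np.array([*o,0])+RP@np.array(L)
seg=lambda p,q:np.linspace(p,q,25)
obs=[seg((-.07,-.05,.13),(-.07,.05,.13))]+[seg((-.07,y,.13),(.09,y,.13)) for y in(-.05,-.03,-.01,.01,.03,.05)]+[seg((-.07,y,.13),(-.08,y,.012)) for y in(-.05,.05)]+[seg((.09,y,.13),(.095,y,.012)) for y in(-.05,.05)]
O=np.concatenate(obs)
gx,gy=np.meshgrid(np.linspace(-.105,.105,12),np.linspace(-.065,.065,8)); base=np.stack([gx.ravel(),gy.ravel(),0*gx.ravel()+.012],1)
W=lambda P:np.array([*o,0])+P@RP.T
BOX=[((.011,.015),0,.045),((.013,.030),.045,.073),((.0425,.0425),.073,.331)]
def ik(p,R,q0):
    f=lambda q:np.r_[(fk(q,.1329,-1)[0]-p)*10,(fk(q,.1329,-1)[1]-R).ravel()]
    k=least_squares(f,q0,bounds=(LO+.04,HI-.04)); return k.x,abs(k.fun).max()
def orient(tilt,psi,roll=0):
    z=RP@np.array([np.sin(tilt)*np.cos(psi),np.sin(tilt)*np.sin(psi),-np.cos(tilt)])
    y=np.cross([0,0,1],z); y/=np.linalg.norm(y); x=np.cross(y,z)
    return np.stack([x,y,z],1)@Rz(roll)
def clear(p,R):
    m=9
    for P,rad in((W(O),.003),(W(base),0)):
        l=(P-p)@R; 
        for(hx,hy),a0,a1 in BOX:
            c=np.stack([abs(l[:,0])-hx,abs(l[:,1])-hy,np.maximum(-a1-l[:,2],l[:,2]+a0)],1)
            dd=np.where((c<0).all(1),c.max(1),np.linalg.norm(np.maximum(c,0),axis=1))-rad; m=min(m,dd.min())
    # table
    for(hx,hy),a0,a1 in BOX:
        for sx in(-1,1):
            for sy in(-1,1):
                for s in(a0,a1): m=min(m,(p+R@[sx*hx,sy*hy,-s])[2])
    return m
def tcp(R,c): # TCP so that lowest tip corner is at local point c
    k=min(([sx*.011,sy*.015,0] for sx in(-1,1) for sy in(-1,1)),key=lambda v:(R@v)[2])
    mid=np.array(k)*[1,0,1] if abs((R@[0,1,0])[2])<.1 else np.array(k)
    return loc(c)-R@mid
if __name__=="__main__":
    out=[]
    q0=np.array([.3,.3,-.5,.5,.3,0])
    for t in range(30,81,5):
        for ps in range(-120,121,10):
            R=orient(np.radians(t),np.radians(ps)); c=min(clear(tcp(R,(-.041-.0002*dz,0,.055-dz/1e3)),R) for dz in(0,10,22))
            if c<.004: continue
            b=[ik(tcp(R,(-.041,0,.055)),R@Rz(r),q0) for r in(0,np.pi,)]
            e=min(b,key=lambda x:x[1]); out.append((c,t,ps,e[1],e[0]))
    out.sort(key=lambda x:-x[0])
    print(len(out)); [print(round(c*1e3,1),t,ps,e.round(3),q.round(2)) for c,t,ps,e,q in out if e<.01][:20]
    print([ (t,ps,e.round(2)) for c,t,ps,e,q in out][:25])
E
time python3 srch.py
```

```text
15
4.7 80 -100 0.0 [ 0.79  1.35  0.63  2.1  -0.98 -0.27]
[(75, 0, np.float64(0.4)), (70, 0, np.float64(0.35)), (80, 0, np.float64(0.38)), (65, 0, np.float64(0.28)), (75, -10, np.float64(0.34)), (75, 10, np.float64(0.29)), (80, -10, np.float64(0.44)), (80, 10, np.float64(0.32)), (70, -10, np.float64(0.29)), (70, 10, np.float64(0.25)), (60, 0, np.float64(0.21)), (65, -10, np.float64(0.25)), (65, 10, np.float64(0.21)), (80, -100, np.float64(0.0)), (80, 100, np.float64(0.03))]
real	0m4.265s
user	0m4.828s
sys	0m0.144s
```

```bash
cat > s2.py <<'E'
from srch import *
q0=np.array([.3,.2,-.9,.2,.1,0])
def maxt(p,ps):
    best=None
    for t in range(20,80,2):
        R=orient(np.radians(t),np.radians(ps))@Rz(np.pi)
        e=[ik(p,R@Rz(r),q0) for r in(0,np.pi)]; e=min(e,key=lambda x:x[1])
        if e[1]<.005: best=(t,e[0].round(2))
    return best
for ps in(-40,-20,0,20,40,60):
    for L in((-.036,0,.063),(-.045,0,.063),(-.045,0,.045)): print(ps,L,maxt(loc(L),ps))
E
python3 s2.py
```

```text
-40 (-0.036, 0, 0.063) (64, array([ 0.76,  0.52, -0.99, -0.72, -0.9 ,  0.66]))
-40 (-0.045, 0, 0.063) (62, array([ 0.76,  0.48, -0.99, -0.64, -0.88,  0.69]))
-40 (-0.045, 0, 0.045) (62, array([ 0.76,  0.53, -0.99, -0.69, -0.88,  0.7 ]))
-20 (-0.036, 0, 0.063) (46, array([ 0.52,  0.27, -0.99, -0.43, -0.33, -2.8 ]))
-20 (-0.045, 0, 0.063) (44, array([ 0.52,  0.24, -0.98, -0.36, -0.31,  0.34]))
-20 (-0.045, 0, 0.045) (44, array([ 0.52,  0.28, -0.99, -0.41, -0.32,  0.35]))
0 (-0.036, 0, 0.063) (42, array([ 0.33,  0.23, -0.98, -0.36,  0.05, -0.05]))
0 (-0.045, 0, 0.063) (42, array([ 0.33,  0.21, -0.99, -0.36,  0.05, -0.05]))
0 (-0.045, 0, 0.045) (40, array([ 0.33,  0.25, -0.98, -0.35,  0.04, -0.05]))
20 (-0.036, 0, 0.063) (48, array([ 0.14,  0.29, -0.99, -0.45,  0.44, -0.44]))
20 (-0.045, 0, 0.063) (46, array([ 0.15,  0.27, -0.98, -0.38,  0.42, -0.45]))
20 (-0.045, 0, 0.045) (46, array([ 0.15,  0.31, -0.99, -0.43,  0.42, -0.45]))
40 (-0.036, 0, 0.063) (78, array([-0.13,  0.79, -0.98, -1.2 ,  1.17, -0.53]))
40 (-0.045, 0, 0.063) (78, array([-0.14,  0.79, -0.99, -1.2 ,  1.18, -0.54]))
40 (-0.045, 0, 0.045) (78, array([-0.14,  0.84, -0.98, -1.25,  1.18, -0.54]))
60 (-0.036, 0, 0.063) (78, array([-0.16,  0.8 , -0.4 ,  0.55,  1.36, -1.75]))
60 (-0.045, 0, 0.063) (78, array([-0.17,  0.8 , -0.4 ,  0.58,  1.36, -1.79]))
60 (-0.045, 0, 0.045) (78, array([-0.17,  0.83, -0.4 ,  0.55,  1.36,  1.35]))
```

```bash
cat > s3.py <<'E'
from srch import *
import itertools
q0s=[np.array([.3,.2,-.9,.2,.1,0]),np.array([-.1,.8,-.9,-.5,1.,-.5])]
def cl(t,ps,r,cx,cy):
    R=orient(np.radians(t),np.radians(ps),np.radians(r)); z=.053+(-cx-.041)*.17+.002
    return min(clear(tcp(R,(cx-.0001*dz,cy,z-dz/1e3)),R) for dz in(0,5,10,16,22)),R,tcp(R,(cx,cy,z))
if __name__=="__main__":
    out=[]
    for t,ps,r,cx,cy in itertools.product(range(44,72,4),range(-40,41,5),(-60,-30,0,30,60,90),(-.049,-.042),(-.025,-.015,0,.015,.025)):
        c,R,p=cl(t,ps,r,cx,cy)
        if c>.003: out.append((c,t,ps,r,cx,cy,R,p))
    out.sort(key=lambda x:-x[0]); print(len(out)); n=0
    for c,t,ps,r,cx,cy,R,p in out:
        best=min((ik(p-[0,0,d],R@Rz(f),q0) for q0 in q0s for f in(0,np.pi) for d in(0.,)),key=lambda x:x[1])
        if best[1]<.005:
            print(round(c*1e3,1),t,ps,r,cx,cy,best[0].round(2)); n+=1
            if n>14: break
E
time timeout 500 python3 s3.py
```

```text
582
real	3m51.609s
user	3m50.766s
sys	0m0.297s
```

```bash
cat > s4.py <<'E'
import srch
from srch import *
import itertools,time
srch.LO=LO-.02; srch.HI=HI+.02   # ik margin becomes .02
srch.BOX[:]=[((.011,.014),0,.045),((.013,.030),.045,.073),((.038,.0425),.073,.2),((.0425,.0425),.2,.331)]
q0s=[np.array([.3,.2,-.9,.2,.1,0]),np.array([0,.5,-.9,-.5,.7,-.5]),np.array([.6,.5,-.9,-.5,-.7,.5])]
feas={}
def ok(t,ps,cy):
    k=(t,ps,cy)
    if k not in feas:
        R=orient(np.radians(t),np.radians(ps)); p=tcp(R,(-.047,cy,.05))
        b=min((ik(p,R@Rz(np.pi),q) for q in q0s),key=lambda x:x[1]); feas[k]=b
    return feas[k][1]<.004
out=[];T=time.time()
for t,ps,cy in itertools.product(range(38,70,3),range(-40,41,5),(-.025,-.012,0,.012,.025)):
    best=(-9,)
    for r,cx in itertools.product((-30,-15,0,15,30),(-.051,-.046,-.041)):
        R=orient(np.radians(t),np.radians(ps),np.radians(r)); z=.053+(-cx-.041)*.17
        c=[clear(tcp(R,(cx-.0001*dz,cy,z-dz/1e3)),R)*1e3 for dz in(0,5,10,20)]
        if min(c)>best[0]: best=(min(c),t,ps,cy,r,cx,np.round(c,1))
    out.append(best)
out.sort(key=lambda x:-x[0]); n=0
for b in out:
    if time.time()-T>240: print("timeout",b); break
    if ok(*b[1:4]): print(b,feas[b[1:4]][0].round(2)); n+=1
    if n>9: break
E
timeout 400 python3 s4.py
```

```text
(np.float64(2.899435364450674), 68, 40, 0.025, 15, -0.051, array([2.9, 3. , 3.1, 3.2])) [-0.05  0.58 -0.99 -0.79  1.01  2.45]
(np.float64(0.5584354939604241), 65, 35, 0, 15, -0.051, array([0.6, 0.6, 0.7, 0.9])) [-0.06  0.54 -1.01 -0.77  0.92  2.48]
(np.float64(0.5417218989630336), 65, 40, 0.025, 15, -0.051, array([0.5, 3.3, 3.3, 3.4])) [-0.03  0.53 -0.97 -0.67  0.96  2.41]
(np.float64(0.5248550772478867), 68, 40, 0, 15, -0.051, array([0.5, 0.6, 0.7, 0.8])) [-0.1   0.58 -0.95 -0.69  1.04  2.38]
(np.float64(-1.2916839217326284), 62, 35, 0, 30, -0.051, array([-1.3, -1.2, -1.1, -0.8])) [-0.04  0.49 -0.99 -0.65  0.88  2.45]
(np.float64(-1.4294326703060036), 59, 30, -0.012, 15, -0.051, array([-1.4, -1.3, -1.3, -1.1])) [-0.02  0.44 -1.01 -0.65  0.77  2.52]
(np.float64(-1.5003238818575961), 56, 30, -0.012, 15, -0.051, array([-1.5, -1.5, -1.5, -1.4])) [-0.    0.4  -0.98 -0.54  0.73  2.5 ]
(np.float64(-1.7308890362446567), 68, 35, -0.025, 15, -0.051, array([-1.7, -1.7, -1.7, -1.6])) [-0.12  0.59 -0.99 -0.82  1.    2.47]
(np.float64(-1.8947354355685593), 53, 25, -0.012, 30, -0.051, array([-1.9, -1.9, -1.9, -1.9])) [ 0.05  0.36 -1.01 -0.55  0.6   2.6 ]
(np.float64(-2.00744437614074), 59, 35, 0.025, 30, -0.051, array([-2. , -0.5, -0.4, -0.2])) [ 0.03  0.44 -0.99 -0.61  0.8   2.48]
```

```bash
cat > s5.py <<'E'
import srch
from srch import *
import itertools,time
srch.LO=LO-.02; srch.HI=HI+.02
def boxes(w):
    r=.013*w/.085; y=w/2+.007
    return [((0,s*y),(.011,.0085),r,.045) for s in(1,-1)]+[((0,s*(w/2+.008)),(.013,.012),.045,.073) for s in(1,-1)]+[((0,0),(.038,.0425),.073,.2),((0,0),(.0425,.0425),.2,.331)]
def clear2(p,R,w,extra=np.zeros((0,3))):
    m=9
    for P,rad in((W(O),.003),(W(base),0)):
        l=(P-p)@R
        for(ox,oy),(hx,hy),a0,a1 in boxes(w):
            c=np.stack([abs(l[:,0]-ox)-hx,abs(l[:,1]-oy)-hy,np.maximum(-a1-l[:,2],l[:,2]+a0)],1)
            m=min(m,(np.where((c<0).all(1),c.max(1),np.linalg.norm(np.maximum(c,0),axis=1))-rad).min())
    for(ox,oy),(hx,hy),a0,a1 in boxes(w):
        for sx in(-1,1):
            for sy in(-1,1):
                for s in(a0,a1): m=min(m,(p+R@[ox+sx*hx,oy+sy*hy,-s])[2])
    return m
def tcp2(R,c,w,s):   # bottom edge of finger s (y sign) at local point c; x' edge that is lower
    sx=-1 if R[2,0]>0 else 1
    return loc(c)-R@[sx*.011,s*(w/2+.007),-.013*w/.085]
if __name__=="__main__":
    q0s=[np.array([.3,.2,-.9,.2,.1,0]),np.array([0,.5,-.9,-.5,.7,-.5]),np.array([.6,.5,-.9,-.5,-.7,.5])]
    out=[];T=time.time()
    for t,ps,cy,w,s in itertools.product(range(45,70,4),range(-45,46,10),(-.015,0,.015),(.02,.04,.06),(1,-1)):
        best=(-9,)
        for r,cx in itertools.product((-10,0,10),(-.049,-.042)):
            R=orient(np.radians(t),np.radians(ps),np.radians(r)); z=.053+(-cx-.041)*.17
            c=[clear2(tcp2(R,(cx-.0001*dz,cy,z-dz/1e3),w,s),R,w)*1e3 for dz in(0,7,20)]
            if min(c)>best[0]: best=(min(c),t,ps,cy,w,s,r,cx,np.round(c,1))
        if best[0]>3: out.append(best)
    out.sort(key=lambda x:-x[0]); n=0; print(len(out),time.time()-T)
    for b in out:
        if time.time()-T>300: print("timeout",b); break
        c,t,ps,cy,w,s,r,cx,_=b; R=orient(np.radians(t),np.radians(ps),np.radians(r))
        k=[ik(tcp2(R,(cx,cy,z),w,s),R@Rz(np.pi),q) for z in (.035,.055) for q in q0s[:2]]
        e=[min(k[:2],key=lambda x:x[1]),min(k[2:],key=lambda x:x[1])]
        if max(x[1] for x in e)<.004: print(b,e[1][0].round(2)); n+=1
        if n>9: break
E
timeout 500 python3 s5.py
```

```text
160 39.556809425354004
(np.float64(9.817519166516995), 69, 45, 0.015, 0.06, -1, -10, -0.049, array([ 9.8, 12.6, 10.3])) [-0.06  0.59 -0.98 -0.7   1.08  2.15]
(np.float64(5.455598159390072), 65, 45, 0.015, 0.06, -1, -10, -0.049, array([ 5.5, 10.7, 10.8])) [-0.04  0.52 -0.96 -0.54  1.02  2.1 ]
```

```bash
cat > s6.py <<'E'
from s5 import *
srch.LO=LO-.01
q0=np.array([-.06,.59,-.98,-.7,1.08,-1.])
res=[]
for t,ps,cy,w,r,cx in itertools.product((66,69,72,75),(40,45,50),(.01,.016,.022),(.055,.07,.085),(-15,-8,0),(-.047,)):
    R=orient(np.radians(t),np.radians(ps),np.radians(r))
    c=[clear2(tcp2(R,(cx-.0001*dz,cy,.054-dz/1e3),w,-1),R,w)*1e3 for dz in(-3,5,22)]
    if min(c)>7: res.append((min(c),t,ps,cy,w,r,cx))
res.sort(key=lambda x:-x[0]); n=0
for b in res[:60]:
    c,t,ps,cy,w,r,cx=b; R=orient(np.radians(t),np.radians(ps),np.radians(r))
    qs=[];ok=True
    P=[tcp2(R,(cx,cy,.033),w,-1)]+[tcp2(R,(cx,cy,.060),w,-1)-R[:,2]*s+[0,0,0] for s in(0,.06,.12)]
    for p in P:
        k=ik(p,R,q0); qs.append(k[0].round(2)); ok&=k[1]<.004
    if ok: print(np.round(b,3)); print(np.array(qs)); print("TCP mm",(np.array(P)*1000).round(0).tolist(),"cl",[round(clear2(p,R,w)*1e3,1) for p in P]); n+=1
    if n>2: break
E
timeout 300 python3 s6.py
```

```text
[ 1.1617e+01  7.2000e+01  5.0000e+01  2.2000e-02  8.5000e-02 -8.0000e+00
 -4.7000e-02]
[[-0.06  0.69 -0.94 -0.67  1.18 -1.05]
 [-0.06  0.61 -0.94 -0.6   1.18 -1.05]
 [-0.18  0.54 -0.88 -0.18  1.24 -1.36]
 [-0.31  0.52 -0.77  0.33  1.26 -1.76]]
TCP mm [[552.0, 273.0, 33.0], [552.0, 273.0, 60.0], [535.0, 218.0, 78.0], [518.0, 164.0, 97.0]] cl [np.float64(11.6), np.float64(13.1), np.float64(14.4), np.float64(39.8)]
[ 1.1228e+01  6.9000e+01  5.0000e+01  2.2000e-02  8.5000e-02 -8.0000e+00
 -4.7000e-02]
[[-0.05  0.64 -0.92 -0.55  1.13 -1.1 ]
 [-0.05  0.57 -0.92 -0.49  1.13 -1.1 ]
 [-0.17  0.5  -0.87 -0.11  1.18 -1.37]
 [-0.29  0.47 -0.78  0.32  1.2  -1.71]]
TCP mm [[552.0, 273.0, 32.0], [552.0, 273.0, 59.0], [535.0, 219.0, 81.0], [519.0, 166.0, 102.0]] cl [np.float64(14.9), np.float64(10.3), np.float64(14.6), np.float64(37.5)]
[ 1.122e+01  6.900e+01  5.000e+01  1.600e-02  8.500e-02 -8.000e+00
 -4.700e-02]
[[-0.06  0.64 -0.91 -0.52  1.14 -1.12]
 [-0.06  0.57 -0.91 -0.45  1.14 -1.12]
 [-0.18  0.5  -0.86 -0.08  1.19 -1.4 ]
 [-0.3   0.48 -0.76  0.35  1.2  -1.73]]
TCP mm [[554.0, 267.0, 32.0], [554.0, 267.0, 59.0], [538.0, 214.0, 81.0], [521.0, 160.0, 102.0]] cl [np.float64(12.1), np.float64(10.3), np.float64(10.6), np.float64(39.5)]
```

```bash
cat > go.py <<'E'
from s5 import *
R=orient(np.radians(69),np.radians(50),np.radians(-8))
c=lambda z,back=0:(tcp2(R,(-.047,.016,z),.085,-1)-R[:,2]*back)
if __name__=="__main__":
    from bench import ctrl
    np.set_printoptions(precision=3,suppress=True)
    s=ctrl.get_state(); R0=np.array(s["tcp_rot"]); p0=np.array(s["ee_pos"])
    rv=Ro.from_matrix(R0.T@R).as_rotvec(); print("rot units",np.degrees(rv)/5, "deg",np.degrees(np.linalg.norm(rv)))
    q=np.array(s["q"])
    for f in np.linspace(0,1,6):
        Rf=R0@Ro.from_rotvec(rv*f).as_matrix(); q,e=ik(p0,Rf,q); print(f,q,"err",e)
    for nm,p in(("stage",c(.06,.12)),("in",c(.06)),("down",c(.033))): print(nm,p*1000,"shift units in target frame from here",R.T@(p-p0)/.04, "world->tool for down 1mm",R.T@[0,0,-1])
    for f in np.linspace(0,1,5): q,e=ik(p0+(c(.06,.12)-p0)*f,R,q); print("tr",q,e)
E
python3 go.py
```

```text
rot units [ -2.451  -7.321 -10.778] deg 66.2873219074649
0.0 [ 0.017  0.012 -0.538  0.849  0.532 -0.385] err 2.7755575615628914e-16
0.2 [-0.045 -0.036 -0.647  0.716  0.642 -0.584] err 2.016390110437527e-10
0.4 [-0.115 -0.045 -0.734  0.603  0.775 -0.801] err 5.313263717887651e-10
0.6000000000000001 [-0.185 -0.01  -0.79   0.524  0.921 -1.043] err 1.2401191185062999e-13
0.8 [-0.246  0.069 -0.805  0.504  1.069 -1.326] err 2.549383482097767e-10
1.0 [-0.29   0.192 -0.764  0.601  1.204 -1.695] err 6.550315845288424e-14
stage [521.289 160.288 102.083] shift units in target frame from here [ 3.08  -0.433  0.98 ] world->tool for down 1mm [0.924 0.13  0.358]
in [553.874 267.473  59.079] shift units in target frame from here [ 3.08  -0.433  3.98 ] world->tool for down 1mm [0.924 0.13  0.358]
down [553.874 267.473  32.079] shift units in target frame from here [ 3.704 -0.345  4.222] world->tool for down 1mm [0.924 0.13  0.358]
tr [-0.29   0.192 -0.764  0.601  1.204 -1.695] 6.550315845288424e-14
tr [-0.293  0.261 -0.771  0.534  1.204 -1.706] 7.072120666862247e-11
tr [-0.297  0.332 -0.774  0.47   1.204 -1.716] 1.0197354072261078e-09
tr [-0.3    0.406 -0.77   0.409  1.204 -1.725] 1.6653345369377348e-15
tr [-0.304  0.48  -0.762  0.352  1.204 -1.735] 2.220446049250313e-15
```

jog_arm:
  targets:
    - [[0,0,0],[-0.153,-0.458,-0.674]]
    - [[0,0,0],[-0.153,-0.458,-0.674]]
    - [[0,0,0],[-0.153,-0.458,-0.674]]
    - [[0,0,0],[-0.153,-0.458,-0.674]]
    - [[0,0,0],[-0.153,-0.458,-0.674]]
    - [[0,0,0],[-0.153,-0.458,-0.674]]
    - [[0,0,0],[-0.153,-0.458,-0.674]]
    - [[0,0,0],[-0.153,-0.458,-0.674]]
  grip: 1.0

```text
clock: 14.02
ee_pos: [0.4899, 0.1762, 0.2266]
tcp_rot: [[-0.492, -0.82, 0.294], [-0.46, 0.531, 0.711], [-0.739, 0.214, -0.639]]
ft_force: [0.4, -0.2, -0.4]
width: 0.996
gripper_force: 0.0
```

jog_arm:
  targets:
    - [[0,0,0],[-0.153,-0.458,-0.674]]
    - [[0,0,0],[-0.153,-0.458,-0.674]]
    - [[0,0,0],[-0.153,-0.458,-0.674]]
    - [[0,0,0],[-0.153,-0.458,-0.674]]
    - [[0,0,0],[-0.153,-0.458,-0.674]]
    - [[0,0,0],[-0.153,-0.458,-0.674]]
    - [[0,0,0],[-0.153,-0.458,-0.674]]
    - [[0,0,0],[-0.153,-0.458,-0.674]]

```text
clock: 14.68
ee_pos: [0.4901, 0.176, 0.2264]
tcp_rot: [[0.033, -0.962, 0.272], [-0.384, 0.24, 0.892], [-0.923, -0.134, -0.361]]
ft_force: [-0.8, -0.3, 0.5]
width: 0.996
gripper_force: 0.0
```

jog_arm:
  targets:
    - [[0.38,-0.05,0.12],[0,0,0]]
    - [[0.38,-0.05,0.12],[0,0,0]]
    - [[0.38,-0.05,0.12],[0,0,0]]
    - [[0.38,-0.05,0.12],[0,0,0]]
    - [[0.38,-0.05,0.12],[0,0,0]]
    - [[0.38,-0.05,0.12],[0,0,0]]
    - [[0.38,-0.05,0.12],[0,0,0]]
    - [[0.38,-0.05,0.12],[0,0,0]]

```text
clock: 15.35
ee_pos: [0.5199, 0.1596, 0.1013]
tcp_rot: [[0.029, -0.962, 0.272], [-0.385, 0.241, 0.891], [-0.923, -0.131, -0.363]]
ft_force: [-0.3, -0.2, -0.1]
width: 1.0
gripper_force: 0.0
```

```bash
python3 go.py | grep -v "^[0t]"; python3 - <<'E'
from h import *
a=snap("side"); b=snap("top")
c=np.hstack([cv2.resize(a[150:270,130:250],(400,400)),cv2.resize(b[100:220,130:250],(400,400))])
cv2.imwrite("pics/stage.png",cv2.cvtColor(c,cv2.COLOR_RGB2BGR))
E
python3 s.py
```

```text
rot units [-0.005 -0.059  0.005] deg 0.29613243708535014
1.0 [-0.306  0.481 -0.763  0.356  1.204 -1.741] err 3.6677294534825933e-10
stage [521.289 160.288 102.083] shift units in target frame from here [-0.024 -0.032  0.017] world->tool for down 1mm [0.924 0.13  0.358]
in [553.874 267.473  59.079] shift units in target frame from here [-0.024 -0.032  3.017] world->tool for down 1mm [0.924 0.13  0.358]
down [553.874 267.473  32.079] shift units in target frame from here [0.6   0.056 3.259] world->tool for down 1mm [0.924 0.13  0.358]
t 15.45 q [-0.3049  0.4786 -0.7658  0.3512  1.1987 -1.7345] p [519.1 159.8 100.1] yaw x -1.5032142048824857 F [ 0.5  0.5 -0.2] w 1.0004714140243762 g 0.0
z axis [ 0.2711  0.8913 -0.3634]
```

View pics/stage.png

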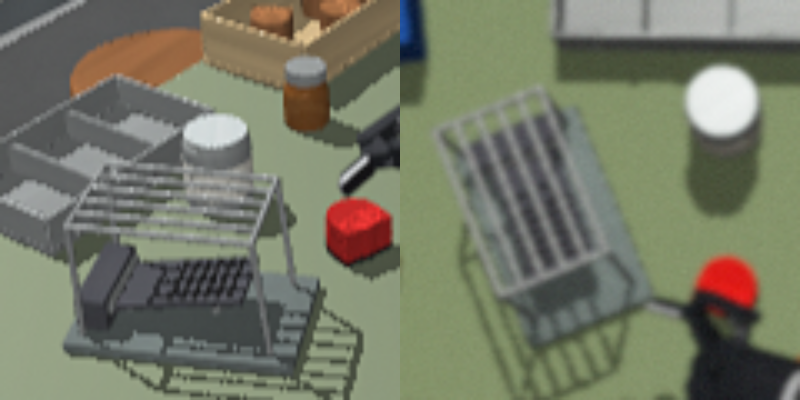

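```bash
python3 - <<'E'
from go import *
from h import ray,proj
for u,v in((200.2,183.5),): print("foot local",(RP[:2,:2].T@(ray("top",u,v,.012)[:2]-o)*1000).round(1))
for b in np.arange(0,.13,.01): print(round(b*1e3), (clear2(c(.06,b),R,.085)*1e3).round(1), (clear2(c(.068,b),R,.085)*1e3).round(1))
tip=lambda b:c(.06,b)+R@[0,-.0495,-.013]
for b in(.12,0.): 
    u,v=proj("top",tip(b)); print("tip px crop",(u-130)*3.333,400-0+(v-220)*3.333)
E
```

```text
foot local [-78.8 -52.8]
0 10.3 10.1
10 6.1 6.6
20 5.8 6.5
30 5.8 6.5
40 5.8 6.6
50 9.5 10.1
60 10.6 11.2
70 10.6 11.2
80 12.4 13.0
90 17.6 18.2
100 23.6 24.3
110 31.2 31.8
120 39.5 40.2
tip px crop 247.5236078770933 298.27462909776887
tip px crop 139.0764755956354 267.24800892953465
```

The visible fingertip at crop (650,303) matches the predicted (647,298), so the model holds. I'll enter under the crossbar with the right-hand finger.

jog_arm:
  targets:
    - [[-0.18,0.01,0.2],[0,0,0]]
    - [[0,0,0.4],[0,0,0]]
    - [[0,0,0.4],[0,0,0]]
    - [[0,0,0.4],[0,0,0]]

```text
clock: 15.78
ee_pos: [0.5346, 0.2132, 0.0893]
tcp_rot: [[0.029, -0.962, 0.273], [-0.384, 0.241, 0.891], [-0.923, -0.131, -0.362]]
ft_force: [0.1, 0.2, -1.0]
width: 1.0
gripper_force: 0.0
```

jog_arm:
  targets:
    - [[0,0,0.3],[0,0,0]]
    - [[0,0,0.3],[0,0,0]]
    - [[0,0,0.2],[0,0,0]]

```text
clock: 16.03
ee_pos: [0.5427, 0.2423, 0.0773]
tcp_rot: [[0.03, -0.962, 0.271], [-0.384, 0.24, 0.892], [-0.923, -0.13, -0.362]]
ft_force: [0.8, -0.3, 0.7]
width: 0.999
gripper_force: 0.0
```

```bash
python3 go.py | grep -E "^in|^rot"; python3 s.py
```

```text
rot units [ 0.003 -0.044  0.008] deg 0.22182913363875534
in [553.874 267.473  59.079] shift units in target frame from here [ 0.19  -0.059  0.801] world->tool for down 1mm [0.924 0.13  0.358]
t 16.0333 q [-0.116   0.5051 -0.899  -0.2642  1.1611 -1.2467] p [542.7 242.3  77.3] yaw x -1.4938160678752086 F [ 0.8 -0.3  0.7] w 0.9986372680037474 g 0.0
z axis [ 0.2714  0.8918 -0.3619]
```

jog_arm:
  targets:
    - [[0,0,0.3],[0,0,0]]
    - [[0,0,0.3],[0,0,0]]
    - [[0,0,0.2],[0,0,0]]
    - [[0,0,0],[0,0,0]]

```text
clock: 16.37
ee_pos: [0.551, 0.271, 0.0653]
tcp_rot: [[0.03, -0.962, 0.271], [-0.384, 0.239, 0.892], [-0.923, -0.13, -0.362]]
ft_force: [0.4, -0.1, 0.1]
width: 1.002
gripper_force: 0.0
```

```bash
python3 go.py | grep -E "^in|^rot"; python3 s.py
```

```text
rot units [ 0.014 -0.043  0.008] deg 0.22938970204166972
in [553.874 267.473  59.079] shift units in target frame from here [ 0.179 -0.07  -0.004] world->tool for down 1mm [0.924 0.13  0.358]
t 16.3667 q [-0.0523  0.5475 -0.9204 -0.4501  1.1314 -1.1122] p [551.  271.   65.3] yaw x -1.4937685015188216 F [ 0.4 -0.1  0.1] w 1.0015629275501319 g 0.0
z axis [ 0.2705  0.8921 -0.362 ]
```

jog_arm:
  targets:
    - [[0.046,0.006,0.018],[0,0,0]]
    - [[0.046,0.006,0.018],[0,0,0]]
    - [[0.046,0.006,0.018],[0,0,0]]
    - [[0.046,0.006,0.018],[0,0,0]]
    - [[0.046,0.006,0.018],[0,0,0]]
    - [[0.046,0.006,0.018],[0,0,0]]

```text
clock: 16.87
ee_pos: [0.5511, 0.2696, 0.0522]
tcp_rot: [[0.027, -0.962, 0.272], [-0.384, 0.241, 0.891], [-0.923, -0.128, -0.363]]
ft_force: [0.0, 0.5, -1.0]
width: 1.003
gripper_force: 0.0
```

jog_arm:
  targets:
    - [[0.046,0.006,0.018],[0,0,0]]
    - [[0.046,0.006,0.018],[0,0,0]]
    - [[0.046,0.006,0.018],[0,0,0]]

```text
clock: 17.12
ee_pos: [0.5507, 0.2698, 0.0462]
tcp_rot: [[0.027, -0.962, 0.271], [-0.383, 0.241, 0.892], [-0.923, -0.128, -0.362]]
ft_force: [-3.3, -2.9, 2.4]
width: 1.002
gripper_force: 2.2
```

jog_arm:
  targets:
    - [[0.046,0.006,0.018],[0,0,0]]
    - [[0.046,0.006,0.018],[0,0,0]]
    - [[0,0,0],[0,0,0]]

```text
clock: 17.37
ee_pos: [0.5502, 0.2697, 0.0416]
tcp_rot: [[0.025, -0.962, 0.271], [-0.384, 0.241, 0.891], [-0.923, -0.127, -0.363]]
ft_force: [-3.0, -4.3, 1.5]
width: 1.001
gripper_force: 2.4
```

jog_arm:
  targets:
    - [[-0.08,-0.01,-0.032],[0,0,0]]
    - [[-0.12,-0.018,-0.046],[0,0,0]]
    - [[-0.12,-0.018,-0.046],[0,0,0]]
    - [[-0.12,-0.018,-0.046],[0,0,0]]
    - [[0,0,0],[0,0,0]]

```text
clock: 17.78
ee_pos: [0.5519, 0.27, 0.0629]
tcp_rot: [[0.03, -0.962, 0.272], [-0.384, 0.24, 0.892], [-0.923, -0.131, -0.362]]
ft_force: [0.8, -0.3, 0.0]
width: 0.999
gripper_force: 0.0
```

```bash
python3 - <<'E'
from go import *
import cv2
from h import snap,proj
for cx in(-.047,-.042,-.037,-.032):
  for cy in(.01,.016,.022):
    print(cx,cy,[(clear2(tcp2(R,(cx,cy,z),.085,-1),R,.085)*1e3).round(1) for z in(.068,.055,.035)])
E
python3 go.py | grep -E "^in|^rot"; python3 s.py
```

```text
-0.047 0.01 [np.float64(5.7), np.float64(5.7), np.float64(6.2)]
-0.047 0.016 [np.float64(10.1), np.float64(11.7), np.float64(12.0)]
-0.047 0.022 [np.float64(10.0), np.float64(12.6), np.float64(16.8)]
-0.042 0.01 [np.float64(5.0), np.float64(7.8), np.float64(8.8)]
-0.042 0.016 [np.float64(5.2), np.float64(8.9), np.float64(13.8)]
-0.042 0.022 [np.float64(5.0), np.float64(8.9), np.float64(15.5)]
-0.037 0.01 [np.float64(0.1), np.float64(6.2), np.float64(7.2)]
-0.037 0.016 [np.float64(0.6), np.float64(6.2), np.float64(11.3)]
-0.037 0.022 [np.float64(0.1), np.float64(6.2), np.float64(14.7)]
-0.032 0.01 [np.float64(-4.1), np.float64(3.6), np.float64(3.7)]
-0.032 0.016 [np.float64(-3.4), np.float64(3.6), np.float64(7.4)]
-0.032 0.022 [np.float64(-3.8), np.float64(3.7), np.float64(11.3)]
rot units [-0.005 -0.044  0.009] deg 0.2269131561168837
in [553.874 267.473  59.079] shift units in target frame from here [ 0.115 -0.05  -0.008] world->tool for down 1mm [0.924 0.13  0.358]
t 17.7833 q [-0.0542  0.5537 -0.9196 -0.4554  1.1315 -1.113 ] p [551.9 270.   62.9] yaw x -1.4937613958129115 F [ 0.8 -0.3  0. ] w 0.9992873304164596 g 0.0
z axis [ 0.2721  0.8916 -0.3619]
```

The force pattern, mostly axial at about 5 N, says the fingertip met the lip from the front, about 7 mm short. I'll go 10 mm deeper and try again.

jog_arm:
  targets:
    - [[0.004,-0.048,0.042],[0,0,0]]
    - [[0.004,-0.048,0.042],[0,0,0]]
    - [[0.004,-0.048,0.042],[0,0,0]]
    - [[0.004,-0.048,0.042],[0,0,0]]
    - [[0,0,0],[0,0,0]]

```text
clock: 18.2
ee_pos: [0.5562, 0.2754, 0.0582]
tcp_rot: [[0.022, -0.964, 0.266], [-0.381, 0.238, 0.894], [-0.924, -0.121, -0.362]]
ft_force: [-8.8, 7.4, -0.4]
width: 1.004
gripper_force: 0.0
```

jog_arm:
  targets:
    - [[0.046,0.006,0.018],[0,0,0]]
    - [[0.046,0.006,0.018],[0,0,0]]
    - [[0.046,0.006,0.018],[0,0,0]]
    - [[0,0,0],[0,0,0]]

```text
clock: 18.53
ee_pos: [0.5558, 0.2759, 0.0528]
tcp_rot: [[0.023, -0.964, 0.265], [-0.379, 0.237, 0.895], [-0.925, -0.121, -0.36]]
ft_force: [-13.0, 5.8, 1.3]
width: 1.005
gripper_force: 0.3
```

jog_arm:
  targets:
    - [[0.046,0.006,0.018],[0,0,0]]
    - [[0.046,0.006,0.018],[0,0,0]]
    - [[0,0,0],[0,0,0]]

```text
clock: 18.78
ee_pos: [0.5556, 0.2759, 0.049]
tcp_rot: [[0.024, -0.964, 0.265], [-0.379, 0.236, 0.895], [-0.925, -0.121, -0.36]]
ft_force: [-14.0, 4.4, 3.1]
width: 1.004
gripper_force: 0.4
```

jog_arm:
  targets:
    - [[0.046,0.006,0.018],[0,0,0]]
    - [[0.046,0.006,0.018],[0,0,0]]
    - [[0,0,0],[0,0,0]]

```text
clock: 19.03
ee_pos: [0.5554, 0.276, 0.0451]
tcp_rot: [[0.024, -0.964, 0.264], [-0.379, 0.236, 0.895], [-0.925, -0.121, -0.359]]
ft_force: [-14.5, 4.4, 2.7]
width: 1.0
gripper_force: 0.6
```

```bash
python3 go.py | grep -E "^in|^rot"; python3 s.py
```

```text
rot units [ 0.087 -0.002 -0.076] deg 0.5777600179261829
in [553.874 267.473  59.079] shift units in target frame from here [-0.243 -0.06  -0.327] world->tool for down 1mm [0.924 0.13  0.358]
t 19.0333 q [-0.043   0.6053 -0.9084 -0.5032  1.1325 -1.095 ] p [555.4 276.   45.1] yaw x -1.50877932772506 F [-14.5   4.4   2.7] w 1.000031241796819 g 0.6171158817596734
z axis [ 0.2642  0.895  -0.3595]
```

```bash
cat > pad.py <<'E'
from h import *
import sys
o=np.array([.5509,-.2907]); th=-.596; R=np.array([[np.cos(th),-np.sin(th)],[np.sin(th),np.cos(th)]])
def prof(img,n,z=.045):   # intensity along press x through the pad's middle
    xs=np.arange(-60,40,2.5)/1e3; out=[]
    for x in xs:
        v=[]
        for y in (-.012,-.006,0,.006,.012):
            u,w=proj(n,[*(o+R@[x,y]),z]); v.append(cv2.getRectSubPix(img.astype(np.float32).mean(2).astype(np.float32),(1,1),(u,w))[0,0])
        out.append(np.mean(v))
    return xs,np.array(out)
if __name__=="__main__":
    for n in("side","top"):
        now=snap(n); np.save("pics/%s_%s.npy"%(n,sys.argv[1]),now)
        ref=cv2.imread("pics/%s.png"%n)[:,:,::-1]
        print(n,"ref",prof(ref,n)[1].round(0).astype(int).tolist()); print(n,"now",prof(now,n)[1].round(0).astype(int).tolist())
E
python3 pad.py press1
```

```text
side ref [194, 186, 174, 158, 140, 126, 107, 86, 69, 63, 68, 79, 92, 107, 123, 135, 142, 141, 134, 124, 104, 79, 53, 38, 31, 28, 24, 21, 22, 25, 27, 32, 41, 48, 55, 64, 73, 81, 85, 89]
side now [86, 73, 64, 64, 65, 65, 65, 63, 60, 58, 57, 56, 56, 57, 57, 57, 57, 58, 58, 57, 57, 57, 56, 55, 54, 54, 55, 56, 56, 55, 55, 55, 54, 54, 54, 55, 55, 56, 57, 58]
top ref [87, 74, 73, 73, 71, 71, 81, 103, 128, 144, 151, 152, 148, 140, 126, 112, 102, 97, 95, 96, 95, 91, 82, 68, 51, 37, 29, 27, 36, 54, 78, 96, 107, 110, 111, 111, 112, 112, 111, 112]
top now [96, 83, 83, 87, 93, 101, 105, 106, 104, 103, 99, 91, 87, 98, 126, 150, 162, 166, 167, 164, 154, 138, 121, 112, 108, 106, 106, 104, 97, 84, 65, 48, 34, 30, 29, 30, 37, 52, 77, 103]
```

The top-view profile shows the pad has advanced about 18 mm, so the pedal is going down. The sideways 14 N is the finger's back leaning lightly on the guard post. I'll ease that a little and press on in small steps.

jog_arm:
  targets:
    - [[0.046,0.03,0.03],[0,0,0]]
    - [[0.046,0.03,0.03],[0,0,0]]
    - [[0,0,0],[0,0,0]]

```text
clock: 19.38
ee_pos: [0.5555, 0.2767, 0.0407]
tcp_rot: [[0.025, -0.964, 0.267], [-0.38, 0.237, 0.894], [-0.925, -0.124, -0.36]]
ft_force: [-9.2, 2.9, 2.6]
width: 0.997
gripper_force: 3.2
```

jog_arm:
  targets:
    - [[0.046,0.006,0.018],[0,0,0]]
    - [[0.046,0.006,0.018],[0,0,0]]
    - [[0,0,0],[0,0,0]]

```text
clock: 19.63
ee_pos: [0.5553, 0.2769, 0.0373]
tcp_rot: [[0.026, -0.964, 0.266], [-0.379, 0.237, 0.895], [-0.925, -0.124, -0.359]]
ft_force: [-10.0, 3.9, 3.6]
width: 0.997
gripper_force: 3.5
```

```bash
python3 pad.py press2 | grep "top now"; python3 s.py
```

```text
top now [98, 85, 85, 93, 105, 115, 119, 119, 117, 112, 109, 106, 104, 105, 104, 101, 95, 88, 89, 108, 134, 155, 165, 168, 166, 160, 147, 129, 116, 105, 95, 81, 62, 45, 33, 28, 28, 33, 45, 68]
t 19.7333 q [-0.041   0.6262 -0.9115 -0.5336  1.1297 -1.0894] p [555.2 276.7  36.7] yaw x -1.5072508504091817 F [-9.9  3.6  2.2] w 0.9921512437157062 g 3.4947427455335855
z axis [ 0.266   0.8942 -0.3602]
```

jog_arm:
  targets:
    - [[0.046,0.006,0.018],[0,0,0]]
    - [[0.046,0.006,0.018],[0,0,0]]
    - [[0,0,0],[0,0,0]]

```text
clock: 19.98
ee_pos: [0.5552, 0.2771, 0.0335]
tcp_rot: [[0.026, -0.964, 0.265], [-0.378, 0.236, 0.895], [-0.925, -0.124, -0.358]]
ft_force: [-10.5, 6.1, 2.7]
width: 0.999
gripper_force: 4.1
```

jog_arm:
  targets:
    - [[0.046,0.006,0.018],[0,0,0]]
    - [[0,0,0],[0,0,0]]

```text
clock: 20.15
ee_pos: [0.5551, 0.2772, 0.0319]
tcp_rot: [[0.027, -0.964, 0.265], [-0.378, 0.236, 0.895], [-0.926, -0.124, -0.358]]
ft_force: [-12.5, 4.3, 6.1]
width: 1.001
gripper_force: 4.7
```

```bash
python3 pad.py press3 | grep "top now"; python3 s.py
```

```text
top now [96, 82, 84, 94, 105, 115, 120, 123, 123, 122, 119, 114, 111, 109, 108, 107, 106, 109, 114, 117, 109, 98, 95, 108, 133, 154, 165, 168, 164, 156, 137, 107, 75, 49, 35, 29, 28, 33, 46, 69]
t 20.25 q [-0.0407  0.6409 -0.9107 -0.5484  1.1315 -1.0898] p [555.1 277.1  31.5] yaw x -1.502833444128902 F [-12.2   5.7   4.8] w 1.0008966658589646 g 4.816739950329065
z axis [ 0.2653  0.895  -0.3586]
```

jog_arm:
  targets:
    - [[0.046,0.006,0.018],[0,0,0]]
    - [[0,0,0],[0,0,0]]

```text
clock: 20.42
ee_pos: [0.5551, 0.2773, 0.0304]
tcp_rot: [[0.028, -0.964, 0.265], [-0.377, 0.235, 0.896], [-0.926, -0.125, -0.357]]
ft_force: [-12.0, 4.4, 7.9]
width: 0.998
gripper_force: 8.2
```

jog_arm:
  targets:
    - [[0.046,0.006,0.018],[0,0,0]]
    - [[0,0,0],[0,0,0]]

```text
clock: 20.58
ee_pos: [0.5551, 0.2775, 0.0299]
tcp_rot: [[0.03, -0.964, 0.264], [-0.375, 0.234, 0.897], [-0.927, -0.126, -0.354]]
ft_force: [-19.0, -3.2, 20.6]
width: 0.993
gripper_force: 10.3
```

```bash
python3 pad.py press4 | grep "top now"; python3 s.py
```

```text
top now [97, 83, 84, 93, 105, 114, 120, 123, 123, 122, 120, 115, 111, 108, 107, 107, 107, 111, 120, 127, 124, 115, 102, 96, 106, 131, 152, 164, 166, 164, 156, 132, 99, 62, 40, 30, 29, 33, 45, 69]
t 20.6833 q [-0.0418  0.6492 -0.9105 -0.5592  1.1369 -1.091 ] p [555.  277.3  30. ] yaw x -1.4899855463889238 F [-19.3  -2.7  19.6] w 0.9994120861400346 g 9.505121670663357
z axis [ 0.2646  0.8971 -0.3539]
```

Fz rose sharply from 8 to 20 N while z stopped, which is the stop. One more slight nudge, then hold.

jog_arm:
  targets:
    - [[0.014,0.004,0.006],[0,0,0]]
    - [[0,0,0],[0,0,0]]
    - [[0,0,0],[0,0,0]]

```text
clock: 20.93
ee_pos: [0.5551, 0.2775, 0.0301]
tcp_rot: [[0.032, -0.964, 0.265], [-0.374, 0.234, 0.898], [-0.927, -0.128, -0.353]]
ft_force: [-20.0, -1.3, 23.1]
width: 0.998
gripper_force: 8.7
```

```bash
python3 pad.py press5 | grep "top now"; python3 s.py
```

```text
top now [97, 83, 84, 93, 105, 116, 121, 123, 123, 122, 120, 115, 111, 109, 107, 107, 107, 111, 119, 125, 121, 113, 100, 97, 110, 135, 154, 164, 167, 165, 155, 133, 101, 65, 40, 28, 27, 33, 46, 68]
t 21.0333 q [-0.0416  0.65   -0.9105 -0.5613  1.1378 -1.0914] p [555.2 277.5  30.1] yaw x -1.4847426987255918 F [-19.7  -2.5  23.3] w 1.00270750306339 g 8.665788997896016
z axis [ 0.2646  0.8975 -0.3529]
```

jog_arm:
  targets:
    - [[0,0,0],[0,0,0]]
    - [[0,0,0],[0,0,0]]
    - [[0,0,0],[0,0,0]]
    - [[0,0,0],[0,0,0]]
    - [[0,0,0],[0,0,0]]
    - [[0,0,0],[0,0,0]]
    - [[0,0,0],[0,0,0]]
    - [[0,0,0],[0,0,0]]

```text
clock: 21.7
ee_pos: [0.5552, 0.2775, 0.0301]
tcp_rot: [[0.032, -0.964, 0.265], [-0.374, 0.234, 0.897], [-0.927, -0.128, -0.353]]
ft_force: [-20.2, -2.3, 22.9]
width: 0.998
gripper_force: 8.6
```

jog_arm:
  targets:
    - [[0,0,0],[0,0,0]]
    - [[0,0,0],[0,0,0]]
    - [[0,0,0],[0,0,0]]
    - [[0,0,0],[0,0,0]]
    - [[0,0,0],[0,0,0]]
    - [[0,0,0],[0,0,0]]
    - [[0,0,0],[0,0,0]]
    - [[0,0,0],[0,0,0]]

```text
clock: 22.37
ee_pos: [0.5552, 0.2775, 0.0301]
tcp_rot: [[0.032, -0.964, 0.265], [-0.374, 0.234, 0.897], [-0.927, -0.128, -0.353]]
ft_force: [-19.4, -1.9, 23.3]
width: 1.0
gripper_force: 8.6
```

jog_arm:
  targets:
    - [[-0.07,-0.009,-0.027],[0,0,0]]
    - [[-0.07,-0.009,-0.027],[0,0,0]]
    - [[-0.07,-0.009,-0.027],[0,0,0]]
    - [[-0.07,-0.009,-0.027],[0,0,0]]
    - [[-0.07,-0.009,-0.027],[0,0,0]]
    - [[-0.07,-0.009,-0.027],[0,0,0]]
    - [[-0.07,0.01,-0.027],[0,0,0]]
    - [[-0.07,0.01,-0.027],[0,0,0]]

```text
clock: 23.03
ee_pos: [0.5559, 0.2763, 0.0498]
tcp_rot: [[0.025, -0.963, 0.269], [-0.383, 0.24, 0.892], [-0.923, -0.126, -0.363]]
ft_force: [-2.4, 2.4, -1.0]
width: 0.998
gripper_force: 0.3
```

```bash
python3 pad.py up1 | grep "top now"; python3 s.py; python3 go.py | grep -E "^in|^rot"
```

```text
top now [97, 82, 82, 85, 90, 92, 88, 84, 97, 122, 148, 161, 167, 166, 163, 154, 137, 122, 111, 107, 106, 107, 105, 98, 86, 67, 51, 37, 30, 29, 34, 44, 55, 61, 60, 53, 44, 41, 49, 70]
t 23.1333 q [-0.0406  0.5903 -0.9139 -0.5067  1.1272 -1.0877] p [556.2 276.5  51. ] yaw x -1.4973584233473194 F [-6.   3.1  5. ] w 0.9971935768989744 g 0.49016748438589275
z axis [ 0.2693  0.893  -0.3606]
rot units [ 0.028 -0.024 -0.016] deg 0.1978710357452943
in [553.874 267.473  59.079] shift units in target frame from here [-0.102 -0.024 -0.29 ] world->tool for down 1mm [0.924 0.13  0.358]
```

jog_arm:
  targets:
    - [[-0.06,0.02,-0.027],[0,0,0]]
    - [[-0.06,0.02,-0.027],[0,0,0]]
    - [[-0.06,0.02,-0.027],[0,0,0]]
    - [[-0.06,0.02,-0.04],[0,0,0]]
    - [[0,0,0],[0,0,0]]

```text
clock: 23.55
ee_pos: [0.5531, 0.2755, 0.0611]
tcp_rot: [[0.028, -0.962, 0.272], [-0.384, 0.241, 0.891], [-0.923, -0.13, -0.362]]
ft_force: [0.2, 0.5, -0.5]
width: 0.999
gripper_force: 0.0
```

```bash
python3 pad.py up2 | grep "top now"; python3 s.py; python3 go.py | grep -E "^in|^rot"
```

```text
top now [97, 82, 80, 80, 78, 79, 90, 113, 140, 158, 165, 166, 163, 154, 138, 121, 111, 108, 106, 106, 104, 101, 91, 75, 56, 41, 31, 28, 33, 40, 51, 60, 65, 65, 61, 53, 44, 40, 46, 68]
t 23.65 q [-0.0418  0.5613 -0.9234 -0.4882  1.1242 -1.0877] p [553.  275.6  60.8] yaw x -1.4984203658157464 F [-0.1  0.2 -0.1] w 0.999582070156646 g 0.0
z axis [ 0.2721  0.8913 -0.3626]
rot units [-0.005 -0.053 -0.01 ] deg 0.2724940937315872
in [553.874 267.473  59.079] shift units in target frame from here [ 0.116 -0.064 -0.16 ] world->tool for down 1mm [0.924 0.13  0.358]
```

No contact forces and the pad is back. Withdrawing along the tool axis, then up.

jog_arm:
  targets:
    - [[0,0.02,-0.3],[0,0,0]]
    - [[0,0.02,-0.4],[0,0,0]]
    - [[0,0,-0.4],[0,0,0]]
    - [[0,0,-0.5],[0,0,0]]
    - [[0,0,-0.5],[0,0,0]]
    - [[0,0,-0.5],[0,0,0]]
    - [[0,0,-0.5],[0,0,0]]
    - [[0,0,-0.4],[0,0,0]]

```text
clock: 24.32
ee_pos: [0.5131, 0.1501, 0.1119]
tcp_rot: [[0.028, -0.962, 0.272], [-0.384, 0.241, 0.891], [-0.923, -0.129, -0.363]]
ft_force: [0.1, 0.3, -0.9]
width: 0.997
gripper_force: 0.0
```

jog_arm:
  targets:
    - [[-0.5,-0.07,-0.19],[0,0,0]]
    - [[-0.5,-0.07,-0.19],[0,0,0]]
    - [[-0.5,-0.07,-0.19],[0,0,0]]
    - [[-0.5,-0.07,-0.19],[0,0,0]]
    - [[-0.5,-0.07,-0.19],[0,0,0]]
    - [[-0.5,-0.07,-0.19],[0,0,0]]
    - [[0,0,0],[0,0,0]]
    - [[0,0,0],[0,0,0]]

```text
clock: 24.98
ee_pos: [0.5143, 0.1523, 0.2413]
tcp_rot: [[0.03, -0.962, 0.273], [-0.385, 0.241, 0.891], [-0.922, -0.131, -0.363]]
ft_force: [-0.3, 1.1, 0.1]
width: 1.001
gripper_force: 0.0
```

```bash
python3 pad.py end | grep "top"; python3 s.py; python3 - <<'E'
from h import *
import pad
from s5 import loc
a=np.load("pics/top_end.npy"); r=cv2.imread("pics/top.png")[:,:,::-1]
def cont(img,x0,y0,x1,y1,s=8):
    f=img.astype(np.float32); f=f[:,:,0]-f[:,:,1]
    c=cv2.resize(f[y0:y1,x0:x1],None,fx=s,fy=s,interpolation=cv2.INTER_CUBIC)
    k=max(cv2.findContours((c>40).astype(np.uint8),0,cv2.CHAIN_APPROX_NONE)[0],key=cv2.contourArea)[:,0]; return (k+.5)/s-.5+[x0,y0]
k=cont(a,330,160,375,205); L=np.array([(pad.R.T@(ray("top",u,v,.06)[:2]-pad.o))*1000 for u,v in k])
print("heel in press: x",L[:,0].min(),L[:,0].max(),"y",L[:,1].min(),L[:,1].max())
s=L[L[:,0]<L[:,0].min()+12]; 
for y in(-18,-9,0,9,18): q=L[abs(L[:,1]-y)<2]; print(y,q[:,0].min().round(1),q[:,0].max().round(1))
# bystander change + pedal region in side view
b=np.load("pics/side_end.npy"); rs=cv2.imread("pics/side.png")[:,:,::-1]
u,v=map(int,proj("side",loc((-.041,0,.053)))); d=abs(b.astype(int)-rs).mean(2)
print("pedal px",u,v,"mean diff pedal",d[v-10:v+10,u-25:u+8].mean())
d2=abs(a.astype(int)-r).max(2)>50; m=np.argwhere(d2); n,l,st,ce=cv2.connectedComponentsWithStats(cv2.morphologyEx(d2.astype(np.uint8),cv2.MORPH_OPEN,np.ones((2,2))))
print([ (st[i].tolist()) for i in range(1,n) if st[i,4]>12])
E
```

```text
top ref [87, 74, 73, 73, 71, 71, 81, 103, 128, 144, 151, 152, 148, 140, 126, 112, 102, 97, 95, 96, 95, 91, 82, 68, 51, 37, 29, 27, 36, 54, 78, 96, 107, 110, 111, 111, 112, 112, 111, 112]
top now [85, 80, 79, 81, 79, 78, 89, 113, 140, 157, 165, 166, 163, 154, 138, 122, 110, 106, 104, 105, 104, 101, 91, 75, 56, 41, 32, 28, 32, 41, 50, 59, 65, 65, 61, 54, 44, 39, 48, 68]
t 25.0833 q [-0.3241  0.2379 -0.6615  0.745   1.1981 -1.7875] p [513.3 152.7 239.7] yaw x -1.501561320651355 F [ 0.6  0.6 -0.2] w 1.0035941694593733 g 0.0
z axis [ 0.2712  0.8914 -0.3631]
heel in press: x 31.916202885943974 89.29198585271247 y -27.900755392716135 30.745204706688575
-18 34.6 81.6
-9 32.8 87.2
0 32.1 89.3
9 32.8 87.6
18 32.9 83.2
pedal px 201 232 mean diff pedal 4.837878787878788
[[246, 154, 18, 27, 407], [341, 174, 23, 22, 355], [198, 183, 139, 170, 6301], [337, 221, 19, 163, 1183], [316, 236, 9, 10, 49], [329, 239, 8, 7, 35], [206, 257, 15, 9, 58], [457, 334, 55, 45, 1354], [200, 336, 49, 39, 858], [241, 345, 21, 7, 80], [177, 368, 27, 16, 311], [280, 371, 25, 13, 179], [439, 374, 9, 10, 54]]
```

```bash
python3 - <<'E'
from h import *
from s5 import loc
ref=cv2.imread("pics/side.png")[:,:,::-1].astype(np.float32).mean(2)
P={"ref":ref,**{k:np.load("pics/side_%s.npy"%k).astype(np.float32).mean(2) for k in("press5","end")}}
for x,y in((-.03,.033),(-.015,.033),(.0,.033)):
    print(x,y,"z mm 16..64 step 4")
    for k,im in P.items():
        print(k,[int(cv2.getRectSubPix(im,(1,1),proj("side",loc((x,y,z))))[0,0]) for z in np.arange(.016,.068,.004)])
# dark-tread lower boundary in the image: per column near the lip
u,v=proj("side",loc((-.03,.033,.05))); print("px/mm vertical",(proj("side",loc((-.03,.033,.04)))[1]-v)/10)
E
```

```text
-0.03 0.033 z mm 16..64 step 4
ref [64, 64, 63, 63, 65, 71, 65, 56, 68, 68, 42, 33, 55]
press5 [70, 66, 57, 75, 74, 21, 43, 71, 65, 49, 57, 54, 38]
end [68, 68, 67, 67, 69, 74, 69, 59, 72, 72, 45, 36, 58]
-0.015 0.033 z mm 16..64 step 4
ref [64, 65, 65, 65, 65, 63, 56, 58, 67, 55, 61, 83, 72]
press5 [71, 71, 67, 63, 62, 66, 80, 81, 63, 37, 43, 64, 66]
end [69, 69, 69, 69, 69, 67, 59, 61, 70, 58, 65, 87, 76]
0.0 0.033 z mm 16..64 step 4
ref [65, 66, 66, 66, 66, 60, 55, 71, 75, 51, 41, 49, 55]
press5 [72, 70, 61, 74, 74, 49, 49, 44, 50, 59, 77, 84, 63]
end [70, 70, 70, 70, 69, 64, 60, 75, 80, 54, 44, 53, 59]
px/mm vertical 0.26384033227302267
```

The tread dropped about 20 mm at 100 mm from the hinge (about 0.2 rad) while held on the stop. It is now back up, the pad is back, and the heel is home in the cradle. Handing in.

```bash
python3 -c "
from bench import ctrl
print(ctrl.close_job())"
```

```text
the job is handed in; nothing more can be done
None
```

The low heel is standing home in the cradle. I held the pedal firm on its stop at about 23 N for over a second, then let it come all the way up, and the job is handed in at about 25 s; a finger leaned on the guard post with up to about 20 N while pressing, and I made no separate check that the bystanders had not moved.

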